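# Set out the tea tins and the pot on the serving board

## Task

Get the serving board ready: press each tea tin in the push-latch dock down until it springs out, lift it out, and stack all the tins lying flat and well centred on the round plate, widest at the bottom and narrowing upwards. Also seat the oblong red pot, upright, in the board's rectangular pocket so that it sits fully down and square. Leave the gourd, the canister and the mug where they are.

Things in the scene. Friction and masses are not known exactly. Their poses are not given: they have to be found in the camera images.
- tin1_c (a point): centre (half-way up) of the widest tin, a closed round flat stainless tea tin, diameter 64 mm, height 22 mm, 92 g give or take a third; z axis along its axis. Not present in every start. At the start it sits in its own well of the dock with its top 1 mm below the module's top face; after it has sprung out its top stands 17 mm above that face and its lowest 5 mm are still in the well
- holder1_mouth (a point): centre of the mouth of the well for tin 1, level with the top face of its module (66 mm above the table); the well's bore is 67 mm across and upright. The module is a fixed grey painted steel block, 90 x 90 mm and 60 mm high, one of four set in a square on the dock at 92 mm spacing; which module stands at which corner varies; x axis along a side of the dock
- lift1 (a joint): height of the spring platform under tin 1: 0 m when latched down (start). It must be pressed about 3.5 mm further down (about -0.0035; hard stop at -0.005) and let go; the latch then frees it and it springs up to +0.018. Pressing takes about 4 to 5 N (more only against the stop). Once out it does not latch again: pushed down, it only springs back. The springs can only push the tin up; they do not hold it
- tin2_c (a point): centre (half-way up) of the second widest tin, a closed round flat stainless tea tin, diameter 57 mm, height 22 mm, 73 g give or take a third; z axis along its axis. Not present in every start. At the start it sits in its own well of the dock with its top 1 mm below the module's top face; after it has sprung out its top stands 17 mm above that face and its lowest 5 mm are still in the well
- holder2_mouth (a point): centre of the mouth of the well for tin 2, level with the top face of its module (66 mm above the table); the well's bore is 60 mm across and upright. The module is a fixed grey painted steel block, 90 x 90 mm and 60 mm high, one of four set in a square on the dock at 92 mm spacing; which module stands at which corner varies; x axis along a side of the dock
- lift2 (a joint): height of the spring platform under tin 2: 0 m when latched down (start). It must be pressed about 3.5 mm further down (about -0.0035; hard stop at -0.005) and let go; the latch then frees it and it springs up to +0.018. Pressing takes about 4 to 5 N (more only against the stop). Once out it does not latch again: pushed down, it only springs back. The springs can only push the tin up; they do not hold it
- tin3_c (a point): centre (half-way up) of the third widest tin, a closed round flat stainless tea tin, diameter 50 mm, height 22 mm, 56 g give or take a third; z axis along its axis. Not present in every start. At the start it sits in its own well of the dock with its top 1 mm below the module's top face; after it has sprung out its top stands 17 mm above that face and its lowest 5 mm are still in the well
- holder3_mouth (a point): centre of the mouth of the well for tin 3, level with the top face of its module (66 mm above the table); the well's bore is 53 mm across and upright. The module is a fixed grey painted steel block, 90 x 90 mm and 60 mm high, one of four set in a square on the dock at 92 mm spacing; which module stands at which corner varies; x axis along a side of the dock
- lift3 (a joint): height of the spring platform under tin 3: 0 m when latched down (start). It must be pressed about 3.5 mm further down (about -0.0035; hard stop at -0.005) and let go; the latch then frees it and it springs up to +0.018. Pressing takes about 4 to 5 N (more only against the stop). Once out it does not latch again: pushed down, it only springs back. The springs can only push the tin up; they do not hold it
- tin4_c (a point): centre (half-way up) of the narrowest tin, a closed round flat stainless tea tin, diameter 43 mm, height 22 mm, 42 g give or take a third; z axis along its axis. Not present in every start. At the start it sits in its own well of the dock with its top 1 mm below the module's top face; after it has sprung out its top stands 17 mm above that face and its lowest 5 mm are still in the well
- holder4_mouth (a point): centre of the mouth of the well for tin 4, level with the top face of its module (66 mm above the table); the well's bore is 46 mm across and upright. The module is a fixed grey painted steel block, 90 x 90 mm and 60 mm high, one of four set in a square on the dock at 92 mm spacing; which module stands at which corner varies; x axis along a side of the dock
- lift4 (a joint): height of the spring platform under tin 4: 0 m when latched down (start). It must be pressed about 3.5 mm further down (about -0.0035; hard stop at -0.005) and let go; the latch then frees it and it springs up to +0.018. Pressing takes about 4 to 5 N (more only against the stop). Once out it does not latch again: pushed down, it only springs back. The springs can only push the tin up; they do not hold it
- plate (a point): centre of the flat top face of a round white ceramic plate, 104 mm across its flat top, fixed on the serving board; its top is 24 mm above the table. z axis up. The wooden serving board is fixed, 130 x 270 mm and 18 mm thick; the pocket lies 145 mm from the plate along the board's long side
- pocket (a point): centre of the floor of the rectangular pocket sunk in the other end of the serving board: 66 mm along its x axis, 50 mm along its y axis, 8 mm deep (floor 10 mm above the table, rim 18 mm above the table). z axis up
- pot_c (a point): centre of the body (half-way up, 25 mm above its underside) of the oblong red ceramic pot with its lid on: 60 mm along its x axis, 44 mm along its y axis, 50 mm high without the small ball knob on the lid (64 mm with it), about 220 g; the lid is fixed on. It stands upright on the table
- gourd: wooden mate gourd with a chrome bombilla in it, standing on the fixed round wooden lazy Susan (180 mm across, top 28 mm above the table), 82 mm across and 165 mm high; a bystander; origin under its base
- canister: stainless canister with a press-button lid, standing on the lazy Susan, 87 mm across, 129 mm high; a bystander; origin under its base
- mug: white mug on the table, 76 mm across, 85 mm high; a bystander; origin under its base
Mind the look-alikes: they are no part of the job. What is shaped like the part that bears tin2_c but yellow is not meant. Of the things shaped like the part that bears pot_c, the red one is meant.

How it is judged:
At the end, for the whole second after the job is handed in: every tin present lies flat (0.1 rad, either face up) in one stack, centres within 8 mm of the plate's axis, every wider tin below every narrower one; the pot is in the pocket, upright (0.06 rad), underside within 3.5 mm of its floor, centre within 7 mm, square to it within 0.15 rad (horizontal distance between each of tin1_c, tin2_c, tin3_c, tin4_c and plate below 0.008 m and z of each of tin1_c, tin2_c, tin3_c, tin4_c in the frame of plate above 0.008 m and (angle between tin1_c's own z axis and vertical below 0.1 rad or angle between tin1_c's own z axis and vertical above 3.04 rad) and (angle between tin2_c's own z axis and vertical below 0.1 rad or angle between tin2_c's own z axis and vertical above 3.04 rad) and (angle between tin3_c's own z axis and vertical below 0.1 rad or angle between tin3_c's own z axis and vertical above 3.04 rad) and (angle between tin4_c's own z axis and vertical below 0.1 rad or angle between tin4_c's own z axis and vertical above 3.04 rad) and ((angle between tin1_c's own z axis and vertical below 1.57 rad and z of tin2_c in the frame of tin1_c above 0.018 m) or (angle between tin1_c's own z axis and vertical above 1.57 rad and z of tin2_c in the frame of tin1_c below -0.018 m)) and ((angle between tin1_c's own z axis and vertical below 1.57 rad and z of tin3_c in the frame of tin1_c above 0.018 m) or (angle between tin1_c's own z axis and vertical above 1.57 rad and z of tin3_c in the frame of tin1_c below -0.018 m)) and ((angle between tin1_c's own z axis and vertical below 1.57 rad and z of tin4_c in the frame of tin1_c above 0.018 m) or (angle between tin1_c's own z axis and vertical above 1.57 rad and z of tin4_c in the frame of tin1_c below -0.018 m)) and ((angle between tin2_c's own z axis and vertical below 1.57 rad and z of tin3_c in the frame of tin2_c above 0.018 m) or (angle between tin2_c's own z axis and vertical above 1.57 rad and z of tin3_c in the frame of tin2_c below -0.018 m)) and ((angle between tin2_c's own z axis and vertical below 1.57 rad and z of tin4_c in the frame of tin2_c above 0.018 m) or (angle between tin2_c's own z axis and vertical above 1.57 rad and z of tin4_c in the frame of tin2_c below -0.018 m)) and ((angle between tin3_c's own z axis and vertical below 1.57 rad and z of tin4_c in the frame of tin3_c above 0.018 m) or (angle between tin3_c's own z axis and vertical above 1.57 rad and z of tin4_c in the frame of tin3_c below -0.018 m)) and z of pot_c in the frame of pocket between 0.02 and 0.0285 m and horizontal distance between pot_c and pocket below 0.007 m and angle between pot_c's own z axis and vertical below 0.06 rad and angle between the x axis of pot_c and the x axis of pocket, either way round below 0.15 rad); the robot touches nothing.
It fails at once if the gourd is pushed or lifted more than 30 mm away or tipped over (distance of gourd from where it was at the start of the episode above 0.03 m or angle between gourd's own z axis and vertical above 0.5 rad).
It fails at once if the canister is pushed or lifted more than 30 mm away or tipped over (distance of canister from where it was at the start of the episode above 0.03 m or angle between canister's own z axis and vertical above 0.5 rad).
It fails at once if the mug is pushed or lifted more than 30 mm away or tipped over (distance of mug from where it was at the start of the episode above 0.03 m or angle between mug's own z axis and vertical above 0.5 rad).
Of tin1, tin2, tin3, tin4 only 3 to 4 are there at a start; the rules pass over those that are not, and their reading is None.
At some moment in a run one of pot may be knocked a few centimetres aside while the robot is not near it.
Once in a run the grip may slacken for a moment while it holds something.
It also fails if it takes over 208 s, if anything falls off the work surface, if the arm or the gripper's body presses on something with over 40 N, if the wrist force passes 120 N, or if a joint passes its speed limit or range.

## Robot

A 6-joint arm with a two-finger parallel gripper is mounted at the origin on the work surface. World frame = base frame: x ahead of the robot, y to its left, z up, the work surface at z = 0. Lengths are in m, angles in rad, forces in N, time in s.
With the tool pointing down it reaches from about 0.3 to 0.775 m from the base axis. Payload 14.6 kg.
Tool frame: the origin (TCP) lies midway between the tips of the shut fingers; the grasp point (between the pads) lies 19 mm behind it; z points along the fingers, y is the line along which they close (so a half turn about z gives the same grasp; the last joint's range is limited). The gripper opens to 94 mm and grips with 3 to 60 N. Pads are 16 mm wide; open, the fingers measure 119 mm over their backs; the gripper's body (75 mm by 177 mm) begins 78 mm behind the grasp point.
Start: joints at [-1.198, 0.3, 1.521, -0, 1.321, -0.067], TCP at [0.234, -0.498, 0.205] pointing down, gripper open.
Joint ranges: [-3.03, 3.03], [-0.79, 2.21], [0.23, 2.52], [-1.04, 4.18], [0, 3.07], [-2.55, 2.55]. Speed limits (rad/s): [2.22, 2.22, 2.57, 3.14, 3.14, 3.14].

## Interface

Orientations are given as a 3x3 rotation matrix whose columns are the frame's x, y, z axes.
In Python, from plant import ctrl, capture, calibration gives the robot as it stands. The module is installed in compiled form; this text tells all that it offers.
- The arm moves only by the tool drive_tool, never from a script. Its arguments are lists of equal length, an entry for each row: "claw": the gripper command: -1 is fully open, 1 is shut, values between are in proportion; "slide": the shift along the tool's x, y, z normalised to -1 to 1, where 1 is 0.2 m, a list of three; "dr": the turn, a rotation vector about the tool's x, y, z normalised to -1 to 1, where 1 is 45 degrees, a list of three. In form: {"claw": [claw, ...], "slide": [[dx, dy, dz], ...], "dr": [[rx, ry, rz], ...]}. A call has 1 to 12 rows; each row is the pose to reach, as a shift and turn from the pose commanded when the call began, along the tool's axes at that moment; what a row does not reach only later rows make up. A row lasts 1/8 s, in which the tool goes at most 62.5 mm and 10.7 degrees, less where a joint would pass 70% of its speed; a pose out of reach is approached as far as the arm can. A call with a number of a shift or a turn outside -1 to 1 is refused whole. A call with a gripper value outside its range is refused whole. The fingers move at their own pace and stop on an object; "grip_force" is the grip in N (left out, the last holds). Time passes only in rows, so rows that repeat a pose let the fingers close. It gives the time, the measured TCP pose, the force, the opening and the grip force at its end, in the units of the state.
- ctrl.state(): the state, without advancing time (a new reading comes with each control period).
- capture(name): name is "scene" or "side" or "wrist"; returns the picture (480x640x3 uint8, red, green, blue); there is no depth.
- calibration(name): a dict with "intrinsics" (3x3 intrinsics, pixels), "R" (3x3) and "t" (3): a world point X has camera coordinates R X + t. Camera axes: x right, y down, z forward; pixel columns grow to the right and rows downward; lengths in m; the calibration is good to about 2 mm. A picture is of the moment at which its call begins: read the wrist's pose just before it. calibration takes no time and is no camera call; for the wrist camera it gives the pose at the moment of the call.
- ctrl.close_job(): hands the job in; it is judged then, once.
The state is a dict: "clock": time; "qpos": joint angles; "joint_vel": joint speeds; "joint_efforts": joint torques, N m; "position": TCP position; "orientation": TCP orientation; "wrist_force": force on the tool from outside, world axes, zero at the start; "wrist_torque": the same for the moment, N m; "gripper_width": opening from 0.0 (shut) to 1.0 (fully open); "finger_force": force on a finger pad.
Only numpy, scipy, OpenCV 4.12 (cv2) and the standard library are available. Lean on these libraries where they do the work, as an engineer would, in place of code of your own. Each camera call takes 0.05 s, during which the arm holds its last target. There are 200 camera calls.

## Working session

There is one attempt and no reset: what is moved stays moved. The work goes in short steps, Python scripts to look and compute and a tool call to move; the robot and the scene stay as the last step left them, time stands still between calls to the robot, and variables do not carry over. Pictures are saved under pics/ and viewed, at most 14 in all, crops included, and the job is handed in when it is done.

Besides the shell and the picture viewer there is one more tool, called after "Emit:" as name(argument=value, ...), one argument or row to a line, values as JSON. drive_tool: Moves the arm, as the interface text tells. Scaled input: -1 to 1 covers 0.2 m each way for a shift and 45 degrees each way for a turn. Its arguments: {"type":"object","properties":{"claw":{"type":"array","items":{"type":"number"}},"slide":{"type":"array","items":{"type":"array","items":{"type":"number"}}},"dr":{"type":"array","items":{"type":"array","items":{"type":"number"}}},"grip_force":{"type":"number"}},"required":["claw","slide","dr"]}

```bash
mkdir -p pics; cat > h.py <<'E'
import numpy as np, cv2, json
from plant import ctrl, capture, calibration
def snap(n,f):
    c=calibration(n); im=capture(n); cv2.imwrite(f'pics/{f}.png',im[:,:,::-1]); 
    np.savez(f'pics/{f}.npz',im=im,K=c['intrinsics'],R=c['R'],t=c['t']); return im,c
def load(f):
    d=np.load(f'pics/{f}.npz'); return d['im'],dict(intrinsics=d['K'],R=d['R'],t=d['t'])
def ray(c,uv,z):
    K,R,t=[np.array(c[k],float) for k in('intrinsics','R','t')]
    d=R.T@np.linalg.inv(K)@np.array([uv[0],uv[1],1.]); o=-R.T@t
    return o+d*(z-o[2])/d[2]
def proj(c,X):
    K,R,t=[np.array(c[k],float) for k in('intrinsics','R','t')]
    p=K@(R@np.array(X,float)+t); return p[:2]/p[2]
def delta(X,yaw=None,Rcmd=None,pcmd=None):
    s=ctrl.state(); R=np.array(s['orientation']); p=np.array(s['position'])
    return R.T@(np.array(X)-p)/0.2
E
python3 - <<'E'
from h import *
for n in('scene','side','wrist'):
    im,c=snap(n,n+'0'); print(n,np.round(-np.array(c['R']).T@c['t'],3))
s=ctrl.state(); print(s['position'],s['orientation'],s['clock'],s['wrist_force'],s['gripper_width'])
E
```

```text
scene [1.253 0.067 0.806]
side [-0.006  0.545  0.527]
wrist [ 0.305 -0.464  0.383]
[ 0.23408971 -0.49747788  0.20502723] [[ 9.04828237e-01  4.25776647e-01 -3.29535592e-04]
 [ 4.25776773e-01 -9.04827898e-01  7.83508743e-04]
 [ 3.54267284e-05 -8.49249435e-04 -9.99999639e-01]] 0.15 [ 0.39291908 -0.03675573 -0.33223218] 1.004099741618674
```

View pics/scene0.png

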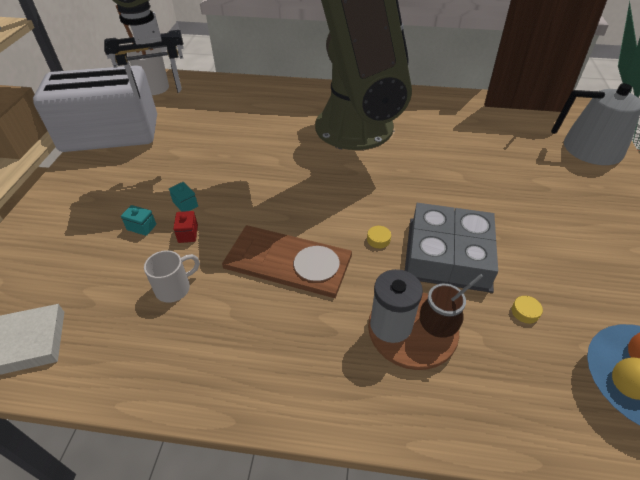

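View pics/side0.png

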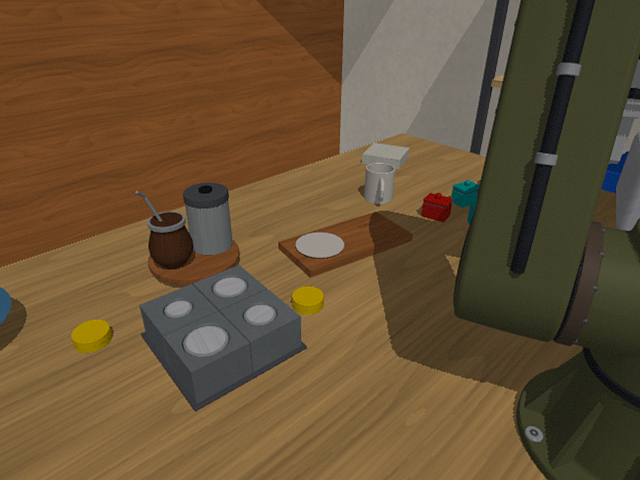

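The scene view shows the dock at (455,245) with four tins, plate at (317,264), board from (225,260) to (350,260), red pot at (186,228) close to two teal pots, and two yellow decoys. The side view confirms this.

```bash
python3 - <<'E'
from h import *
im,c=load('scene0')
for n,uv,z in [('platec',(317,264),.024),('canister',(393,335),.028),('gourd',(441,325),.028),('mug',(170,295),0),('mugrimc',(166,263),.085)]: print(n,np.round(ray(c,uv,z),3))
for n,uv in [('tinTL',(435,218)),('TR',(476,224)),('BL',(434,247)),('BR',(477,254))]: print(n,np.round(ray(c,uv,.065),3))
for n,uv in [('b1',(248,230)),('b2',(351,258)),('b3',(335,290)),('b4',(225,260))]: print(n,np.round(ray(c,uv,.018),3))
for n,uv in [('red',(186,222)),('teal1',(138,216)),('teal2',(184,192))]: print(n,np.round(ray(c,uv,.05),3))
for n,uv in [('y1',(378,235)),('y2',(528,306))]: print(n,np.round(ray(c,uv,.022),3))
def mk(x0,y0,w,h,k): return cv2.resize(im[y0:y0+h,x0:x0+w,::-1],None,fx=k,fy=k,interpolation=cv2.INTER_CUBIC)
a=mk(110,175,260,140,3); cv2.imwrite('pics/crop1.png',a)
E
```

```text
platec [ 0.601 -0.032  0.024]
canister [0.764 0.142 0.028]
gourd [0.728 0.236 0.028]
mug [ 0.711 -0.34   0.   ]
mugrimc [ 0.691 -0.335  0.085]
tinTL [0.459 0.227 0.065]
TR [0.466 0.32  0.065]
BL [0.552 0.222 0.065]
BR [0.56  0.313 0.065]
b1 [ 0.512 -0.213  0.018]
b2 [0.568 0.042 0.018]
b3 [0.663 0.016 0.018]
b4 [ 0.612 -0.242  0.018]
red [ 0.536 -0.354  0.05 ]
teal1 [ 0.531 -0.474  0.05 ]
teal2 [ 0.432 -0.395  0.05 ]
y1 [0.49  0.1   0.022]
y2 [0.653 0.419 0.022]
```

View pics/crop1.png

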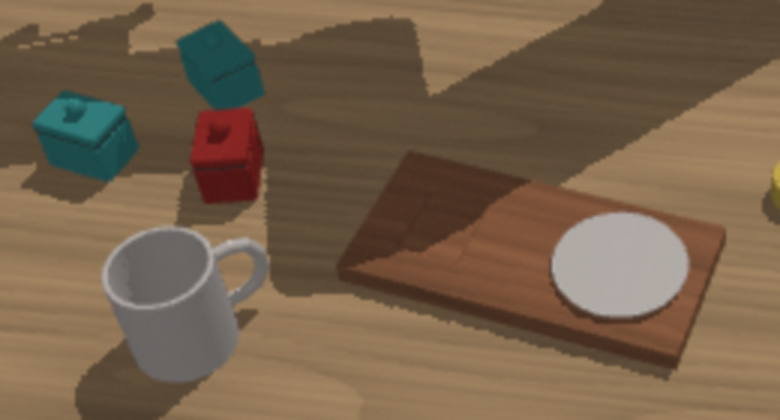

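Emit:
drive_tool(
  claw=[-1, -1, -1, -1, -1],
  slide=[
    [0.25, -0.1, -0.1],
    [0.5, -0.2, -0.2],
    [0.75, -0.3, -0.22],
    [1, -0.37, -0.22],
    [1, -0.37, -0.22],
  ],
  dr=[
    [0, 0, 0],
    [0, 0, 0],
    [0, 0, 0],
    [0, 0, 0],
    [0, 0, 0],
  ],
)

```text
clock: 0.78
position: [0.3854, -0.3435, 0.2494]
orientation: [[0.903, 0.429, 0.0], [0.429, -0.903, 0.0], [0.0, -0.0, -1.0]]
wrist_force: [-0.1, -0.6, 0.5]
gripper_width: 0.995
finger_force: 0.0
```

Emit:
drive_tool(
  claw=[-1, -1, -1, -1],
  slide=[
    [0.25, 0, 0],
    [0.53, 0, 0],
    [0.53, 0, 0],
    [0.53, 0, 0],
  ],
  dr=[
    [0, 0, 0],
    [0, 0, 0],
    [0, 0, 0],
    [0, 0, 0],
  ],
)

```text
clock: 1.27
position: [0.4788, -0.3011, 0.2491]
orientation: [[0.905, 0.425, -0.001], [0.425, -0.905, 0.0], [-0.001, -0.001, -1.0]]
wrist_force: [-0.1, 0.1, 0.6]
gripper_width: 1.0
finger_force: 0.0
```

```bash
python3 - <<'E'
from h import *
im,c=snap('wrist','w1'); s=ctrl.state(); print(s['position'],s['clock'])
for x in [(.601,-.032,.024),(.57,-.174,.01),(.536,-.354,.05)]: print(proj(c,x))
def redmask(im):
    hsv=cv2.cvtColor(im,cv2.COLOR_RGB2HSV); h,sa,v=cv2.split(hsv)
    return (((h<6)|(h>172))&(sa>190)&(v>50)).astype(np.uint8)
m=redmask(im); n,l,st,ce=cv2.connectedComponentsWithStats(m)
print([ (st[i],ce[i]) for i in range(1,n) if st[i][4]>300])
E
```

```text
[ 0.4785446  -0.30128824  0.24930622] 1.325
[104.07751246 -47.64218914]
[244.35680062  63.75477936]
[399.80326085 180.0230411 ]
[(array([ 370,  157,   63,   70, 2869], dtype=int32), array([400.73056814, 191.75008714]))]
```

View pics/w1.png

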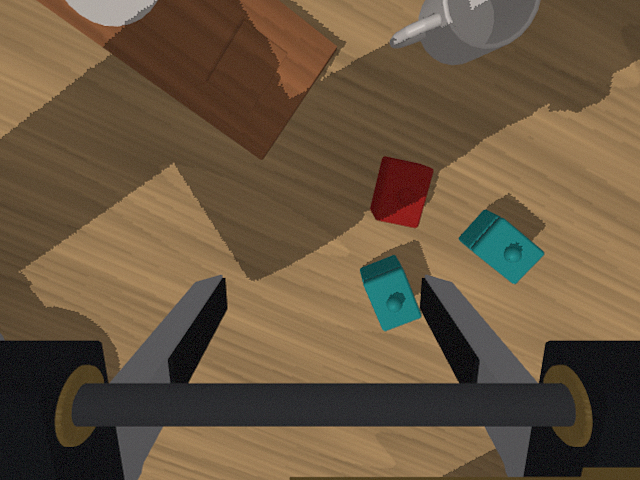

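Emit:
drive_tool(
  claw=[-1, -1, -1, -1],
  slide=[
    [0.25, 0, 0],
    [0.4, -0.1, 0],
    [0.4, -0.1, 0],
    [0.4, -0.1, 0],
  ],
  dr=[
    [0, 0, 0],
    [0, 0, 0],
    [0, 0, 0],
    [0, 0, 0],
  ],
)

```text
clock: 1.82
position: [0.5425, -0.2494, 0.2497]
orientation: [[0.905, 0.425, 0.0], [0.425, -0.905, -0.0], [-0.0, 0.0, -1.0]]
wrist_force: [-0.9, -0.6, 0.1]
gripper_width: 1.001
finger_force: 0.0
```

```bash
python3 - <<'E'
from h import *
im,c=snap('wrist','w2'); s=ctrl.state(); print(s['position'],s['clock'])
for x in [(.601,-.032,.024),(.57,-.174,.01),(.536,-.354,.05)]: print(proj(c,x))
lab=cv2.cvtColor(im,cv2.COLOR_RGB2LAB); lab[:,:,0]=cv2.createCLAHE(6,(8,8)).apply(lab[:,:,0])
e=cv2.cvtColor(lab,cv2.COLOR_LAB2BGR)
cv2.imwrite('pics/w2c.png',cv2.resize(e[0:360,:],(800,450)))
E
```

```text
[ 0.54252475 -0.24952598  0.24968714] 1.875
[137.89112515  51.79034534]
[267.64862875 148.11547217]
[415.24449466 259.95255042]
```

View pics/w2c.png

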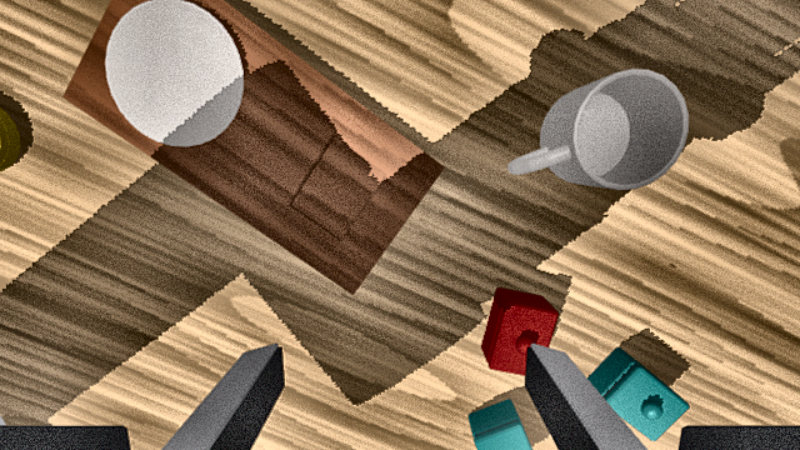

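```bash
python3 - <<'E'
from h import *
im,c=load('w2')
for uv in [(333,137),(293,204),(348,238),(383,172)]: print('pk',np.round(ray(c,np.array(uv)/1.25,.018),4))
for uv in [(65,96),(352,293),(442,168)]: print('board',np.round(ray(c,np.array(uv)/1.25,.018),4))
h,s,v=cv2.split(cv2.cvtColor(im,cv2.COLOR_RGB2HSV))
m=((s<45)&(v>90)).astype(np.uint8); m[:,230:]=0;m[130:]=0
m=cv2.morphologyEx(m,cv2.MORPH_OPEN,np.ones((5,5)))
ct=max(cv2.findContours(m,0,1)[0],key=cv2.contourArea); print(cv2.fitEllipse(ct),np.round(ray(c,cv2.fitEllipse(ct)[0],.024),4))
p=np.array([ray(c,q[0].astype(float),.024)[:2] for q in ct if q[0][1]>2]); A=np.c_[2*p,np.ones(len(p))]; so=np.linalg.lstsq(A,(p**2).sum(1),rcond=None)[0]; print('plate',so[:2],np.sqrt(so[2]+so[0]**2+so[1]**2))
out=[]
for f,x,y in(('w1',350,140),('w2',370,215)):
    i,_=load(f); k=i[y:y+100,x:x+100]; k=np.clip(k.astype(float)*1.6,0,255).astype(np.uint8); out.append(cv2.resize(k,(400,400),interpolation=cv2.INTER_CUBIC))
cv2.imwrite('pics/pot.png',np.hstack(out)[:,:,::-1])
E
```

```text
pk [ 0.6042 -0.1593  0.018 ]
pk [ 0.5428 -0.1501  0.018 ]
pk [ 0.5362 -0.2015  0.018 ]
pk [ 0.5966 -0.2058  0.018 ]
board [0.5448 0.0384 0.018 ]
board [ 0.4945 -0.2232  0.018 ]
board [ 0.6193 -0.247   0.018 ]
((139.46510314941406, 57.56158447265625), (105.19120025634766, 121.24698638916016), 150.21363830566406) [ 0.5969 -0.0349  0.024 ]
plate [ 0.59531271 -0.03560454] 0.050702302865853546
```

View pics/pot.png

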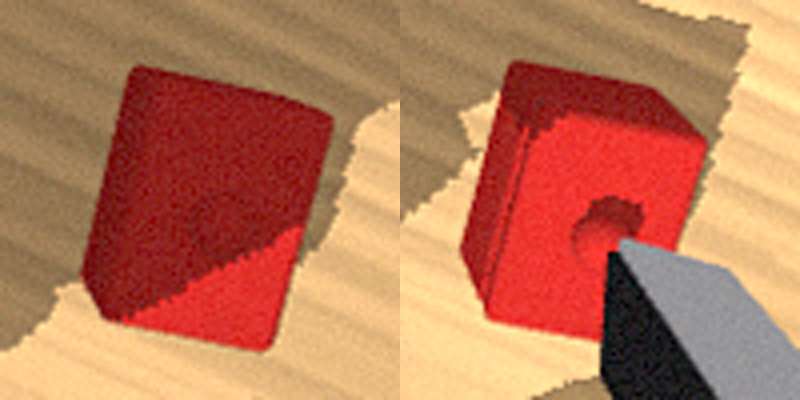

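```bash
python3 - <<'E'
from h import *
_,c=load('w2'); _,c1=load('w1')
P=[ray(c,u,.05) for u in [(401.25,243.75),(446.25,251.25),(391.75,294.5)]]
for p in P: print(np.round(p,4))
a=P[1]-P[0]; b=P[2]-P[0]; f=lambda v:(np.linalg.norm(v),np.degrees(np.arctan2(v[1],v[0])))
print(f(a),f(b),(P[1]+P[2])/2)
print('knob',ray(c,(421.8,273.8),.057))
# w1: top corners right-top, right-bottom, left-bottom
Q=[ray(c1,(350+u/4,140+v/4),.05) for u,v in [(335,118),(270,350),(105,322)]]
print(np.round(Q,4),f(Q[0]-Q[1]),f(Q[2]-Q[1]),(Q[0]+Q[2])/2)
s=ctrl.state();R=s['orientation'];print('toolx angle',np.degrees(np.arctan2(R[1][0],R[0][0])), s['qpos'])
E
```

```text
[ 0.545  -0.3334  0.05  ]
[ 0.557  -0.3775  0.05  ]
[ 0.493  -0.3501  0.05  ]
(np.float64(0.045712021168485724), np.float64(-74.71386196040622)) (np.float64(0.054543401547127925), np.float64(-162.19779874351423)) [ 0.52503994 -0.36379448  0.05      ]
knob [ 0.52747    -0.36424587  0.057     ]
[[ 0.5582 -0.3782  0.05  ]
 [ 0.5025 -0.3913  0.05  ]
 [ 0.4917 -0.3518  0.05  ]] (np.float64(0.057195883719742414), np.float64(13.322363589717064)) (np.float64(0.041024418144161835), np.float64(105.29296705433285)) [ 0.52494289 -0.36495895  0.05      ]
toolx angle 25.11205743309265 [-4.92322976e-01  3.78527300e-01  1.31425317e+00 -2.01417277e-04
  1.44853334e+00  6.40209805e-01]
```

Emit:
drive_tool(
  claw=[-0.7, -0.7, -0.7, -0.7, -0.7],
  slide=[
    [-0.15, 0.2, 0.2],
    [-0.318, 0.483, 0.45],
    [-0.318, 0.483, 0.75],
    [-0.318, 0.483, 0.75],
    [-0.318, 0.483, 0.75],
  ],
  dr=[
    [0, 0, 0.1],
    [0, 0, 0.222],
    [0, 0, 0.222],
    [0, 0, 0.222],
    [0, 0, 0.222],
  ],
)

```text
clock: 2.5
position: [0.527, -0.363, 0.1006]
orientation: [[0.965, 0.262, 0.0], [0.262, -0.965, -0.0], [0.0, 0.0, -1.0]]
wrist_force: [0.7, 0.2, 1.2]
gripper_width: 0.848
finger_force: 0.0
```

```bash
python3 - <<'E'
from h import *
im,c=snap('wrist','w3'); s=ctrl.state(); print(s['position'],s['clock'],s['orientation'])
P=np.array([.526,-.364,.05]); th=np.radians(15); ex=np.array([np.cos(th),np.sin(th),0]); ey=np.array([-ex[1],ex[0],0])
pts=[proj(c,P+a*.03*ex+b*.022*ey) for a,b in((1,1),(1,-1),(-1,-1),(-1,1))]
v=im[:,:,::-1].copy(); cv2.polylines(v,[np.int32(pts)],True,(0,255,0),1); cv2.circle(v,tuple(np.int32(proj(c,P+[0,0,.007]))),4,(255,255,255),1); cv2.imwrite('pics/w3o.png',v)
im,c=snap('scene','s3')
E
```

```text
[ 0.52766633 -0.3629737   0.10184577] 2.55 [[ 0.96491604  0.26255032  0.00208759]
 [ 0.26255367 -0.96491617 -0.00153397]
 [ 0.00161161  0.00202825 -0.99999664]]
```

View pics/w3o.png

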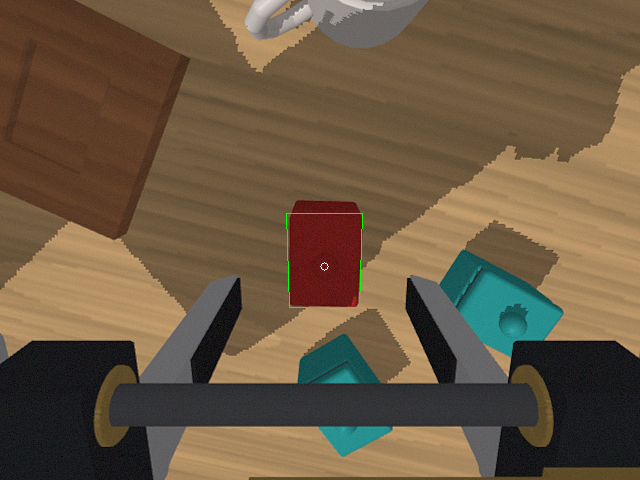

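The overlay fits the pot to about 1 mm; the fingers straddle it. Descend and grip.

Emit:
drive_tool(
  claw=[-0.7, -0.7, -0.7, -0.7, 1, 1, 1, 1],
  slide=[
    [0, 0, 0.2],
    [0, 0, 0.4],
    [0, 0, 0.4],
    [0, 0, 0.4],
    [0, 0, 0.4],
    [0, 0, 0.4],
    [0, 0, 0.4],
    [0, 0, 0.4],
  ],
  dr=[
    [0, 0, 0],
    [0, 0, 0],
    [0, 0, 0],
    [0, 0, 0],
    [0, 0, 0],
    [0, 0, 0],
    [0, 0, 0],
    [0, 0, 0],
  ],
  grip_force=30,
)

```text
clock: 3.6
position: [0.5271, -0.3629, 0.0197]
orientation: [[0.965, 0.262, 0.0], [0.262, -0.965, -0.0], [0.0, 0.0, -1.0]]
wrist_force: [0.3, 0.8, 2.0]
gripper_width: 0.465
finger_force: 29.9
```

Emit:
drive_tool(
  claw=[1, 1, 1],
  slide=[
    [0, 0, -0.15],
    [0, 0, -0.3],
    [0, 0, -0.3],
  ],
  dr=[
    [0, 0, 0],
    [0, 0, 0],
    [0, 0, 0],
  ],
)

```text
clock: 3.98
position: [0.5277, -0.3633, 0.0812]
orientation: [[0.965, 0.262, 0.003], [0.262, -0.965, -0.002], [0.002, 0.003, -1.0]]
wrist_force: [-0.2, -0.1, -3.9]
gripper_width: 0.467
finger_force: 29.9
```

```bash
python3 - <<'E'
from h import *
s=ctrl.state(); R=np.array(s['orientation'])
print(s['position'],s['wrist_force'],s['gripper_width']*94)
for z in (.08,):
  print('d/0.2',R.T@(np.array([.570,-.179,z])-s['position'])/.2,'toolx',np.degrees(np.arctan2(R[1,0],R[0,0])))
E
```

```text
[ 0.52771933 -0.36332578  0.0811648 ] [-0.15467573 -0.09841357 -3.85189099] 43.87201178297706
d/0.2 [ 0.44572155 -0.83392898  0.0044586 ] toolx 15.205892265235025
```

Emit:
drive_tool(
  claw=[1, 1, 1, 1, 1, 1],
  slide=[
    [0.1, -0.2, 0],
    [0.2, -0.4, 0],
    [0.3, -0.6, 0],
    [0.4, -0.75, 0],
    [0.45, -0.834, 0],
    [0.45, -0.834, 0],
  ],
  dr=[
    [0, 0, 0.12],
    [0, 0, 0.25],
    [0, 0, 0.4],
    [0, 0, 0.573],
    [0, 0, 0.573],
    [0, 0, 0.573],
  ],
)

```text
clock: 4.72
position: [0.5699, -0.1775, 0.0785]
orientation: [[0.984, -0.179, -0.001], [-0.179, -0.984, 0.0], [-0.001, -0.0, -1.0]]
wrist_force: [0.1, 0.0, -2.9]
gripper_width: 0.464
finger_force: 29.9
```

```bash
python3 - <<'E'
from h import *
im,c=snap('wrist','w4'); s=ctrl.state(); R=np.array(s['orientation']); print(s['position'],s['clock'],s['wrist_force'],s['gripper_width'],np.degrees(np.arctan2(R[1,0],R[0,0])))
P=np.array([.570,-.179,.018]); th=np.radians(-10.6); ex=np.array([np.cos(th),np.sin(th),0]); ey=np.array([-ex[1],ex[0],0])
pts=[proj(c,P+a*.033*ex+b*.025*ey) for a,b in((1,1),(1,-1),(-1,-1),(-1,1))]
lab=cv2.cvtColor(im,cv2.COLOR_RGB2LAB); lab[:,:,0]=cv2.createCLAHE(4,(8,8)).apply(lab[:,:,0])
v=cv2.cvtColor(lab,cv2.COLOR_LAB2BGR); v2=v.copy(); cv2.polylines(v2,[np.int32(pts)],True,(0,255,0),1)
T=np.array(s['position'])+R[:,2]*(-.03)
pts=[proj(c,T-.0016*R[:,0]+a*.03*R[:,0]+b*.022*R[:,1]) for a,b in((1,1),(1,-1),(-1,-1),(-1,1))]
cv2.polylines(v2,[np.int32(pts)],True,(255,255,0),1)
cr=lambda i:cv2.resize(i[100:400,180:460],(400,430),interpolation=cv2.INTER_CUBIC)
cv2.imwrite('pics/w4o.png',np.hstack([cr(v),cr(v2)]))
E
```

```text
[ 0.56977692 -0.17840884  0.07870303] 4.775 [ 0.53838776 -0.71013621 -3.14163193] 0.4715418139759239 -10.406443015421369
```

View pics/w4o.png

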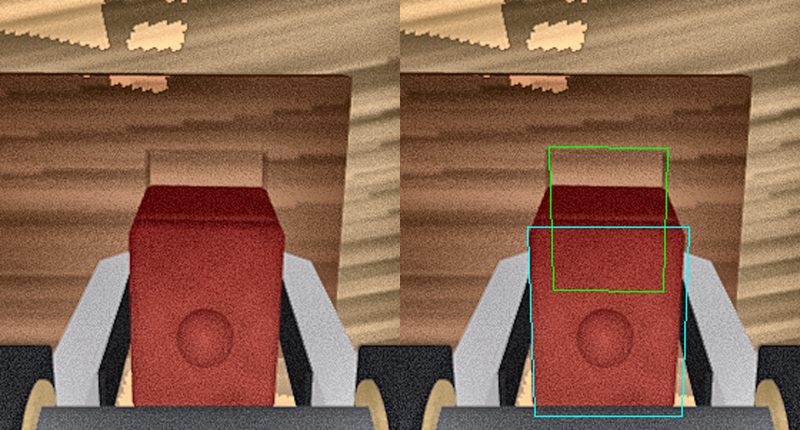

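The pocket outline matches my estimate to about 1 mm, and the pot is square above it. Lower it.

Emit:
drive_tool(
  claw=[1, 1, 1, 1, 1, 1],
  slide=[
    [0, 0, 0.1],
    [0, 0, 0.18],
    [0, 0, 0.21],
    [0, 0, 0.23],
    [0, 0, 0.245],
    [0, 0, 0.245],
  ],
  dr=[
    [0, 0, 0],
    [0, 0, 0],
    [0, 0, 0],
    [0, 0, 0],
    [0, 0, 0],
    [0, 0, 0],
  ],
)

```text
clock: 5.52
position: [0.5702, -0.1782, 0.0306]
orientation: [[0.983, -0.183, 0.0], [-0.183, -0.983, -0.0], [0.0, 0.0, -1.0]]
wrist_force: [0.6, 0.0, -2.5]
gripper_width: 0.466
finger_force: 29.9
```

Emit:
drive_tool(
  claw=[1, 1, -0.6, -0.6, -0.6, -0.6, -0.6, -0.6, -0.6],
  slide=[
    [0, 0, 0.005],
    [0, 0, 0.005],
    [0, 0, 0.005],
    [0, 0, 0.005],
    [0, 0, 0.005],
    [0, 0, -0.2],
    [0, 0, -0.5],
    [0, 0, -0.6],
    [0, 0, -0.6],
  ],
  dr=[
    [0, 0, 0],
    [0, 0, 0],
    [0, 0, 0],
    [0, 0, 0],
    [0, 0, 0],
    [0, 0, 0],
    [0, 0, 0],
    [0, 0, 0],
    [0, 0, 0],
  ],
)

```text
clock: 6.65
position: [0.5706, -0.1784, 0.1519]
orientation: [[0.983, -0.184, 0.003], [-0.184, -0.983, -0.001], [0.003, 0.001, -1.0]]
wrist_force: [-0.4, -0.3, -0.5]
gripper_width: 0.8
finger_force: 0.0
```

```bash
python3 - <<'E'
from h import *
im,c=snap('wrist','w5'); s=ctrl.state(); R=np.array(s['orientation']); print(s['position'],s['clock'])
def pot(im,c):
    h,sa,v=cv2.split(cv2.cvtColor(im,cv2.COLOR_RGB2HSV))
    m=(((h<5)|(h>173))&(sa>200)&(v>60)).astype(np.uint8); m=cv2.morphologyEx(m,cv2.MORPH_OPEN,np.ones((3,3)))
    ct=max(cv2.findContours(m,0,1)[0],key=cv2.contourArea); return ct
ct=pot(im,c); r=cv2.minAreaRect(ct); b=cv2.boxPoints(r); print(np.round([ray(c,q,.06) for q in b],4))
P=np.array([.570,-.179,.06]); th=np.radians(-10.6); ex=np.array([np.cos(th),np.sin(th),0]); ey=np.array([-ex[1],ex[0],0])
pts=[proj(c,P+a*.03*ex+b*.022*ey) for a,b in((1,1),(1,-1),(-1,-1),(-1,1))]
v2=im[:,:,::-1].copy(); cv2.polylines(v2,[np.int32(pts)],True,(0,255,0),1)
im,c2=snap('scene','s5')
# tins/dock enhanced from scene
cv2.imwrite('pics/w5o.png',np.hstack([cv2.resize(v2[100:400,180:460],(400,430)),cv2.resize(im[195:295,400:500,::-1],(400,430),interpolation=cv2.INTER_CUBIC)]))
# dock outline: tins as bright low-sat blobs
for f,n in(('s5','scene'),('side0','side')):
    i,cc=load(f); h,sa,v=cv2.split(cv2.cvtColor(i,cv2.COLOR_RGB2HSV))
    m=((sa<40)&(v>130)).astype(np.uint8)
    if n=='scene': m[:, :405]=0; m[:,500:]=0; m[:205]=0; m[290:]=0
    else: m[:260]=0; m[:, :150]=0; m[:,290:]=0; m[370:]=0
    for k in cv2.findContours(m,0,1)[0]:
        if cv2.contourArea(k)>60:
            e=cv2.fitEllipse(k); p=ray(cc,e[0],.065); 
            q=np.array([ray(cc,x[0].astype(float),.065)[:2] for x in k]); d=np.linalg.norm(q-q.mean(0),axis=1)
            print(n,np.round(e[0],1),np.round(p,4),'d',round(2*d.mean(),4), len(k))
E
```

```text
[ 0.56998384 -0.17814808  0.15010506] 6.7
[[ 0.5671 -0.1932  0.06  ]
 [ 0.5685 -0.1952  0.06  ]
 [ 0.5634 -0.1987  0.06  ]
 [ 0.5619 -0.1966  0.06  ]]
scene [475.3 252.5] [0.5566 0.3103 0.065 ] d 0.0379 45
scene [432.7 246.3] [0.5503 0.2188 0.065 ] d 0.0515 59
scene [474.7 223.5] [0.4652 0.3173 0.065 ] d 0.0578 64
scene [434.4 217.7] [0.4583 0.2256 0.065 ] d 0.044 47
side [205.3 339.8] [0.4644 0.318  0.065 ] d 0.0545 93
side [259.6 313.5] [0.458  0.2254 0.065 ] d 0.0404 62
side [177.9 307.6] [0.5572 0.3104 0.065 ] d 0.0331 53
side [229.4 285.9] [0.5501 0.2188 0.065 ] d 0.0468 66
```

View pics/w5o.png

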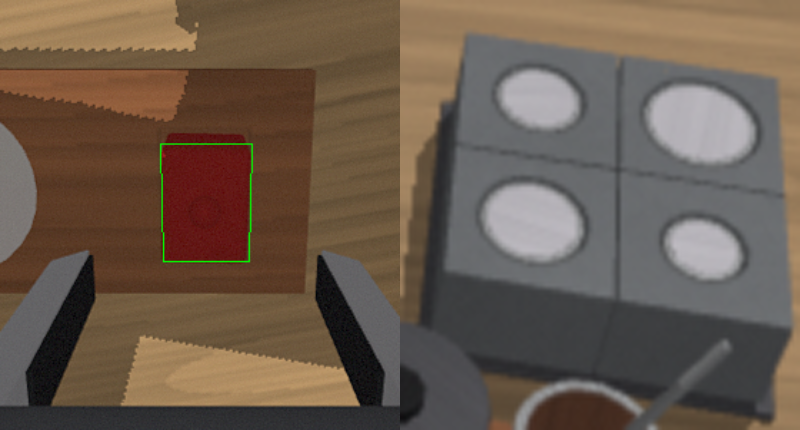

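Pot sits squarely down in the pocket. All four tins are located, and both cameras agree within 0.6 mm. Next, press them.

Emit:
drive_tool(
  claw=[1, 1, 1, 1, 1],
  slide=[
    [-0.1, -0.3, 0],
    [-0.2, -0.6, 0],
    [-0.25, -0.9, 0],
    [-0.25, -1, 0],
    [-0.25, -1, 0],
  ],
  dr=[
    [0, 0, 0],
    [0, 0, -0.133],
    [0, 0, -0.133],
    [0, 0, -0.133],
    [0, 0, -0.133],
  ],
)

```text
clock: 7.38
position: [0.5575, 0.0282, 0.1493]
orientation: [[0.997, -0.078, -0.002], [-0.078, -0.997, -0.0], [-0.002, 0.0, -1.0]]
wrist_force: [0.1, -0.6, 1.0]
gripper_width: 0.306
finger_force: 0.0
```

```bash
cat >> h.py <<'E'
T={1:(.4647,.3177),2:(.5502,.2188),3:(.4582,.2255),4:(.5570,.3103)}
def go(X):
    s=ctrl.state(); R=np.array(s['orientation']); print('d',np.round(R.T@(np.array(X)-s['position'])/.2,4),'pos',np.round(s['position'],4),'clk',s['clock'],'F',np.round(s['wrist_force'],1),'toolx',np.degrees(np.arctan2(R[1,0],R[0,0])))
E
python3 - <<'E'
from h import *
go((*T[2],.09))
_,c=load('s5'); _,c2=load('side0')
P=[np.array(k['intrinsics'])@np.c_[k['R'],k['t']] for k in(c,c2)]
X=cv2.triangulatePoints(P[0],P[1],np.array([[481.],[278]]),np.array([[138.],[193]])); print('tip',(X[:3]/X[3]).T)
im,c=load('w5')
im,c=snap('wrist','w6')
for f in('w6','s5','side0'):
    im,c=load(f); h,s,v=cv2.split(cv2.cvtColor(im,cv2.COLOR_RGB2HSV)); m=((s<45)&(v>(150 if f=='s5' else 90))).astype(np.uint8)
    u=proj(c,(.597,-.036,.024)); n,l=cv2.connectedComponents(m)
    k=l[int(u[1]),int(u[0])] if 0<u[0]<640 and 0<u[1]<480 else 0
    if not k: print(f,u,'out'); continue
    ct=max(cv2.findContours((l==k).astype(np.uint8),0,1)[0],key=cv2.contourArea)
    p=np.array([ray(c,q[0].astype(float),.024)[:2] for q in ct]); A=np.c_[2*p,np.ones(len(p))]; so=np.linalg.lstsq(A,(p**2).sum(1),rcond=None)[0]; print(f,u,cv2.boundingRect(ct),so[:2],np.sqrt(so[2]+so[0]**2+so[1]**2))
E
```

```text
d [-0.1104 -0.9473  0.2964] pos [0.5575 0.0282 0.1493] clk 7.375 F [ 0.1 -0.6  1. ] toolx -4.497273223442776
tip [[0.73245607 0.27147142 0.19070574]]
w6 [403.95705496 172.37487558] (335, 104, 136, 137) [ 0.59497082 -0.03458286] 0.05077831449343137
s5 [315.33334215 262.49709419] (301, 248, 38, 32) [ 0.60214693 -0.0223413 ] 0.03996517786533821
side0 [319.5117038 243.2804139] (296, 233, 48, 25) [ 0.59419914 -0.03307365] 0.049684127217518616
```

Emit:
drive_tool(
  claw=[1, 1, 1, 1, 1, 1],
  slide=[
    [-0.03, -0.3, 0],
    [-0.06, -0.6, 0.05],
    [-0.11, -0.85, 0.15],
    [-0.11, -0.947, 0.3],
    [-0.11, -0.947, 0.35],
    [-0.11, -0.947, 0.35],
  ],
  dr=[
    [0, 0, 0],
    [0, 0, 0],
    [0, 0, 0],
    [0, 0, 0],
    [0, 0, 0],
    [0, 0, 0],
  ],
)

```text
clock: 8.18
position: [0.5511, 0.2163, 0.0801]
orientation: [[0.997, -0.082, -0.001], [-0.082, -0.997, -0.001], [-0.001, 0.001, -1.0]]
wrist_force: [-0.1, -0.3, -0.1]
gripper_width: 0.005
finger_force: 0.0
```

```bash
python3 - <<'E'
from h import *
go((*T[2],.0615))
E
```

```text
d [-0.0055 -0.0122  0.0929] pos [0.5511 0.2163 0.0801] clk 8.175 F [-0.1 -0.3 -0.1] toolx -4.695242242804084
```

Emit:
drive_tool(
  claw=[1, 1, 1, 1],
  slide=[
    [0, 0, 0.07],
    [0, 0, 0.09],
    [0, 0, 0.098],
    [0, 0, 0.098],
  ],
  dr=[
    [0, 0, 0],
    [0, 0, 0],
    [0, 0, 0],
    [0, 0, 0],
  ],
)

```text
clock: 8.68
position: [0.5516, 0.2173, 0.0617]
orientation: [[0.997, -0.081, 0.002], [-0.081, -0.997, -0.0], [0.002, 0.0, -1.0]]
wrist_force: [0.3, -4.1, 6.2]
gripper_width: 0.001
finger_force: 2.8
```

Emit:
drive_tool(
  claw=[1, 1],
  slide=[
    [0, 0, 0.006],
    [0, 0, 0.006],
  ],
  dr=[
    [0, 0, 0],
    [0, 0, 0],
  ],
)

```text
clock: 8.93
position: [0.5516, 0.2173, 0.0605]
orientation: [[0.997, -0.081, 0.002], [-0.081, -0.997, -0.0], [0.002, 0.0, -1.0]]
wrist_force: [0.3, -2.9, 4.6]
gripper_width: 0.007
finger_force: 2.4
```

Emit:
drive_tool(
  claw=[1, 1, 1],
  slide=[
    [0, 0, -0.08],
    [0, 0, -0.19],
    [0, 0, -0.19],
  ],
  dr=[
    [0, 0, 0],
    [0, 0, 0],
    [0, 0, 0],
  ],
)

```text
clock: 9.3
position: [0.5517, 0.2183, 0.0998]
orientation: [[0.997, -0.08, 0.003], [-0.08, -0.997, 0.001], [0.003, -0.001, -1.0]]
wrist_force: [0.8, -0.1, -0.2]
gripper_width: 0.005
finger_force: 0.0
```

```bash
cat >> h.py <<'E'
def tins(tag):
    for n in('side','scene'):
        i,cc=snap(n,tag+n); h,sa,v=cv2.split(cv2.cvtColor(i,cv2.COLOR_RGB2HSV))
        m=((sa<40)&(v>130)).astype(np.uint8)
        if n=='scene': m[:, :405]=0; m[:,500:]=0; m[:195]=0; m[290:]=0
        else: m[:250]=0; m[:, :150]=0; m[:,290:]=0; m[375:]=0
        for k in cv2.findContours(m,0,1)[0]:
            if cv2.contourArea(k)>60:
                o=[]
                for z in (.065,.083):
                    q=ray(cc,cv2.fitEllipse(k)[0],z); o.append((np.round(q[:2],4)))
                j=min(T,key=lambda j:min(np.linalg.norm(x-T[j]) for x in o))
                print(n,'tin',j,'err down',np.round(1000*(o[0]-T[j])),'err up',np.round(1000*(o[1]-T[j])),cv2.boundingRect(k))
E
python3 - <<'E'
from h import *
go((*T[4],.08)); tins('a')
E
```

```text
d [-0.011  -0.4603  0.0997] pos [0.5517 0.2183 0.0998] clk 9.3 F [ 0.8 -0.1 -0.2] toolx -4.603105646234319
side tin 1 err down [-0.  0.] err up [-19.   9.] (186, 326, 40, 28)
side tin 3 err down [-0. -0.] err up [-18.  12.] (246, 305, 28, 18)
side tin 4 err down [-0.  0.] err up [-22.   9.] (166, 301, 24, 15)
side tin 2 err down [ 20. -12.] err up [-3.  2.] (214, 270, 30, 17)
scene tin 4 err down [-1. -0.] err up [16. -6.] (466, 246, 19, 14)
scene tin 2 err down [-17.   4.] err up [0. 1.] (422, 232, 25, 18)
scene tin 1 err down [ 1. -1.] err up [20. -7.] (462, 215, 27, 18)
scene tin 3 err down [ -3. -11.] err up [ 17. -15.] (425, 211, 10, 13)
```

Emit:
drive_tool(
  claw=[1, 1, 1, 1, 1, 1, 1, 1],
  slide=[
    [-0.01, -0.25, -0.02],
    [-0.011, -0.46, 0],
    [-0.011, -0.46, 0.05],
    [-0.011, -0.46, 0.12],
    [-0.011, -0.46, 0.17],
    [-0.011, -0.46, 0.185],
    [-0.011, -0.46, 0.195],
    [-0.011, -0.46, 0.195],
  ],
  dr=[
    [0, 0, 0],
    [0, 0, 0],
    [0, 0, 0],
    [0, 0, 0],
    [0, 0, 0],
    [0, 0, 0],
    [0, 0, 0],
    [0, 0, 0],
  ],
)

```text
clock: 10.4
position: [0.5563, 0.3092, 0.0601]
orientation: [[0.997, -0.081, 0.0], [-0.081, -0.997, 0.0], [0.0, -0.0, -1.0]]
wrist_force: [-8.4, -2.8, 17.6]
gripper_width: 0.002
finger_force: 8.9
```

Emit:
drive_tool(
  claw=[1, 1, 1, 1],
  slide=[
    [0, 0, -0.08],
    [0, 0, -0.2],
    [0, 0, -0.2],
    [0, 0, -0.2],
  ],
  dr=[
    [0, 0, 0],
    [0, 0, 0],
    [0, 0, 0],
    [0, 0, 0],
  ],
)

```text
clock: 10.9
position: [0.5558, 0.3096, 0.0977]
orientation: [[0.997, -0.081, -0.001], [-0.081, -0.997, -0.0], [-0.001, 0.001, -1.0]]
wrist_force: [-0.1, -0.2, 0.0]
gripper_width: 0.004
finger_force: 0.0
```

Emit:
drive_tool(
  claw=[1, 1, 1, 1, 1, 1, 1, 1],
  slide=[
    [-0.25, 0, 0],
    [-0.46, -0.005, 0],
    [-0.46, -0.005, 0.05],
    [-0.46, -0.005, 0.12],
    [-0.46, -0.005, 0.17],
    [-0.46, -0.005, 0.185],
    [-0.46, -0.005, 0.195],
    [-0.46, -0.005, 0.195],
  ],
  dr=[
    [0, 0, 0],
    [0, 0, 0],
    [0, 0, 0],
    [0, 0, 0],
    [0, 0, 0],
    [0, 0, 0],
    [0, 0, 0],
    [0, 0, 0],
  ],
)

```text
clock: 11.9
position: [0.4652, 0.3182, 0.0601]
orientation: [[0.997, -0.081, 0.0], [-0.081, -0.997, 0.0], [0.0, -0.0, -1.0]]
wrist_force: [-5.0, -3.3, 15.4]
gripper_width: 0.005
finger_force: 7.9
```

Emit:
drive_tool(
  claw=[1, 1, 1, 1],
  slide=[
    [0, 0, -0.08],
    [0, 0, -0.2],
    [0, 0, -0.2],
    [0, 0, -0.2],
  ],
  dr=[
    [0, 0, 0],
    [0, 0, 0],
    [0, 0, 0],
    [0, 0, 0],
  ],
)

```text
clock: 12.4
position: [0.4643, 0.3181, 0.0987]
orientation: [[0.997, -0.08, -0.001], [-0.08, -0.997, -0.001], [-0.001, 0.001, -1.0]]
wrist_force: [-1.2, 0.6, -0.1]
gripper_width: 0.005
finger_force: 0.0
```

Emit:
drive_tool(
  claw=[1, 1, 1, 1, 1, 1, 1, 1],
  slide=[
    [0, 0.25, 0],
    [0.002, 0.465, 0],
    [0.002, 0.465, 0.05],
    [0.002, 0.465, 0.12],
    [0.002, 0.465, 0.17],
    [0.002, 0.465, 0.185],
    [0.002, 0.465, 0.195],
    [0.002, 0.465, 0.195],
  ],
  dr=[
    [0, 0, 0],
    [0, 0, 0],
    [0, 0, 0],
    [0, 0, 0],
    [0, 0, 0],
    [0, 0, 0],
    [0, 0, 0],
    [0, 0, 0],
  ],
)

```text
clock: 13.4
position: [0.4571, 0.2264, 0.0603]
orientation: [[0.997, -0.079, -0.001], [-0.079, -0.997, -0.0], [-0.001, 0.0, -1.0]]
wrist_force: [-2.8, -1.2, 5.1]
gripper_width: 0.003
finger_force: 2.9
```

Emit:
drive_tool(
  claw=[1, 1, 1, 1],
  slide=[
    [0, 0, -0.08],
    [0, 0, -0.3],
    [0, 0, -0.5],
    [0, 0, -0.5],
  ],
  dr=[
    [0, 0, 0],
    [0, 0, 0],
    [0, 0, 0],
    [0, 0, 0],
  ],
)

```text
clock: 13.9
position: [0.4586, 0.2266, 0.164]
orientation: [[0.997, -0.079, 0.005], [-0.08, -0.997, 0.002], [0.005, -0.003, -1.0]]
wrist_force: [1.0, -0.1, -1.4]
gripper_width: 0.004
finger_force: 0.0
```

```bash
python3 - <<'E'
from h import *
go((*T[1],.11)); tins('b')
E
```

```text
d [-0.007 -0.456  0.271] pos [0.4586 0.2266 0.164 ] clk 13.9 F [ 1.  -0.1 -1.4] toolx -4.560396005733279
side tin 1 err down [19. -9.] err up [-0.  0.] (184, 317, 41, 27)
side tin 3 err down [ 19. -13.] err up [ 0. -0.] (245, 296, 28, 18)
side tin 4 err down [23. -9.] err up [0. 1.] (165, 292, 23, 14)
side tin 2 err down [  5. -12.] err up [-16.   1.] (221, 276, 22, 10)
scene tin 4 err down [-18.   6.] err up [-1.  0.] (468, 240, 20, 14)
scene tin 1 err down [-20.   6.] err up [ 0. -0.] (463, 209, 28, 19)
scene tin 3 err down [-20.   4.] err up [-0. -0.] (426, 205, 21, 15)
```

Emit:
drive_tool(
  claw=[-0.79, -0.79, -0.79, -0.79, -0.79, -0.79, -0.79, 1, 1, 1, 1],
  slide=[
    [0, -0.25, 0],
    [-0.007, -0.456, 0],
    [-0.007, -0.456, 0.2],
    [-0.007, -0.456, 0.35],
    [-0.007, -0.456, 0.45],
    [-0.007, -0.456, 0.475],
    [-0.007, -0.456, 0.475],
    [-0.007, -0.456, 0.475],
    [-0.007, -0.456, 0.475],
    [-0.007, -0.456, 0.475],
    [-0.007, -0.456, 0.475],
  ],
  dr=[
    [0, 0, 0],
    [0, 0, 0],
    [0, 0, 0],
    [0, 0, 0],
    [0, 0, 0],
    [0, 0, 0],
    [0, 0, 0],
    [0, 0, 0],
    [0, 0, 0],
    [0, 0, 0],
    [0, 0, 0],
  ],
  grip_force=20,
)

```text
clock: 15.38
position: [0.4635, 0.3169, 0.0663]
orientation: [[0.997, -0.08, 0.001], [-0.08, -0.997, 0.001], [0.001, -0.001, -1.0]]
wrist_force: [0.3, -0.9, 5.2]
gripper_width: 0.676
finger_force: 20.5
```

Emit:
drive_tool(
  claw=[1, 1, 1, 1],
  slide=[
    [0, 0, -0.15],
    [0, 0, -0.35],
    [0, 0, -0.4],
    [0, 0, -0.4],
  ],
  dr=[
    [0, 0, 0],
    [0, 0, 0],
    [0, 0, 0],
    [0, 0, 0],
  ],
)

```text
clock: 15.88
position: [0.4631, 0.3167, 0.1453]
orientation: [[0.997, -0.08, -0.0], [-0.08, -0.997, 0.0], [-0.0, -0.0, -1.0]]
wrist_force: [-0.4, -0.3, -1.3]
gripper_width: 0.679
finger_force: 20.0
```

```bash
python3 - <<'E'
from h import *
go((.5945,-.035,.08))
E
```

```text
d [0.7953 1.7002 0.3266] pos [0.4631 0.3167 0.1453] clk 15.875 F [-0.4 -0.3 -1.3] toolx -4.58805688125515
```

Emit:
drive_tool(
  claw=[1, 1, 1, 1, 1, 1],
  slide=[
    [0.05, 0.25, 0],
    [0.15, 0.5, 0],
    [0.25, 0.75, 0],
    [0.35, 0.95, 0],
    [0.4, 1, 0],
    [0.4, 1, 0],
  ],
  dr=[
    [0, 0, 0],
    [0, 0, 0],
    [0, 0, 0],
    [0, 0, 0],
    [0, 0, 0],
    [0, 0, 0],
  ],
)

```text
clock: 16.62
position: [0.5268, 0.1109, 0.1445]
orientation: [[0.997, -0.081, -0.002], [-0.081, -0.997, -0.0], [-0.002, 0.0, -1.0]]
wrist_force: [1.0, 0.5, -0.6]
gripper_width: 0.68
finger_force: 20.0
```

Emit:
drive_tool(
  claw=[1, 1, 1, 1, 1, 1],
  slide=[
    [0.15, 0.25, 0],
    [0.3, 0.5, 0.1],
    [0.395, 0.7, 0.2],
    [0.395, 0.7, 0.33],
    [0.395, 0.7, 0.4],
    [0.395, 0.7, 0.4],
  ],
  dr=[
    [0, 0, 0],
    [0, 0, 0],
    [0, 0, 0],
    [0, 0, 0],
    [0, 0, 0],
    [0, 0, 0],
  ],
)

```text
clock: 17.38
position: [0.594, -0.0335, 0.0648]
orientation: [[0.997, -0.078, -0.002], [-0.078, -0.997, 0.0], [-0.002, -0.0, -1.0]]
wrist_force: [0.2, -0.3, -0.8]
gripper_width: 0.674
finger_force: 20.0
```

```bash
python3 - <<'E'
from h import *
go((.5945,-.035,.0295)); print(ctrl.state()['gripper_width']*94)
E
```

```text
d [0.0034 0.0072 0.1766] pos [ 0.594  -0.0335  0.0648] clk 17.375 F [ 0.2 -0.3 -0.8] toolx -4.496936995349753
63.376422291545104
```

Emit:
drive_tool(
  claw=[1, 1, 1, 1, 1],
  slide=[
    [0.003, 0.005, 0.08],
    [0.003, 0.005, 0.14],
    [0.003, 0.005, 0.165],
    [0.003, 0.005, 0.174],
    [0.003, 0.005, 0.174],
  ],
  dr=[
    [0, 0, 0],
    [0, 0, 0],
    [0, 0, 0],
    [0, 0, 0],
    [0, 0, 0],
  ],
)

```text
clock: 18.0
position: [0.5951, -0.0359, 0.0314]
orientation: [[0.997, -0.08, 0.0], [-0.08, -0.997, 0.0], [0.0, -0.0, -1.0]]
wrist_force: [-2.9, 0.9, 4.5]
gripper_width: 0.67
finger_force: 20.0
```

Emit:
drive_tool(
  claw=[0.2, -0.2, -0.6, -0.79, -0.79, -0.79, -0.79, -0.79, -0.79],
  slide=[
    [0, 0, -0.003],
    [0, 0, -0.003],
    [0, 0, -0.003],
    [0, 0, -0.003],
    [0, 0, -0.1],
    [0, 0, -0.3],
    [0, 0, -0.55],
    [0, 0, -0.6],
    [0, 0, -0.6],
  ],
  dr=[
    [0, 0, 0],
    [0, 0, 0],
    [0, 0, 0],
    [0, 0, 0],
    [0, 0, 0],
    [0, 0, 0],
    [0, 0, 0],
    [0, 0, 0],
    [0, 0, 0],
  ],
)

```text
clock: 19.12
position: [0.5952, -0.036, 0.1518]
orientation: [[0.997, -0.08, 0.002], [-0.08, -0.997, -0.0], [0.002, 0.0, -1.0]]
wrist_force: [-0.2, -0.1, -0.1]
gripper_width: 0.895
finger_force: 0.0
```

```bash
python3 - <<'E'
from h import *
im,c=snap('wrist','w7'); cv2.imwrite('pics/w7s.png',im[:,:,::-1]); go((*T[2],.15))
E
```

```text
d [-0.3242 -1.2519  0.0029] pos [ 0.5948 -0.036   0.1505] clk 19.175 F [-0.9  0.  -0.4] toolx -4.593259515067541
```

View pics/w7s.png

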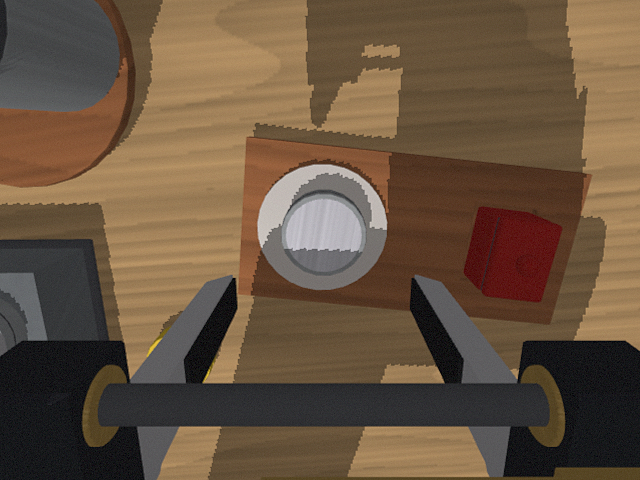

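```bash
python3 - <<'E'
from h import *
_,c=load('w7')
print('tin1',ray(c,(323.5,233),.046),[ray(c,u,.046)[:2] for u in((281,233),(366,233),(323.5,275))])
print('plate',ray(c,(322.5,227),.024),[ray(c,u,.024)[:2] for u in((257.5,227),(387.5,227),(322,290.5),(322,163.5))])
E
```

```text
tin1 [ 0.59791831 -0.03631562  0.046     ] [array([ 0.60046303, -0.00513678]), array([ 0.59537342, -0.06749661]), array([ 0.56510738, -0.03364751])]
plate [ 0.59708469 -0.03547957  0.024     ] [array([0.60126037, 0.01568555]), array([ 0.59290858, -0.08665009]), array([ 0.54330333, -0.03065603]), array([ 0.64645124, -0.03914719])]
```

Emit:
drive_tool(
  claw=[-0.66, -0.66, -0.66, -0.66, -0.66],
  slide=[
    [-0.08, -0.3, 0],
    [-0.16, -0.6, 0],
    [-0.24, -0.9, 0],
    [-0.3, -1, 0],
    [-0.324, -1, 0],
  ],
  dr=[
    [0, 0, 0],
    [0, 0, 0],
    [0, 0, 0],
    [0, 0, 0],
    [0, 0, 0],
  ],
)

```text
clock: 19.8
position: [0.5454, 0.1697, 0.1495]
orientation: [[0.997, -0.078, -0.002], [-0.078, -0.997, -0.001], [-0.002, 0.001, -1.0]]
wrist_force: [0.3, -0.3, 0.8]
gripper_width: 0.835
finger_force: 0.0
```

Emit:
drive_tool(
  claw=[-0.66, -0.66, -0.66, -0.66],
  slide=[
    [0, -0.252, 0],
    [0, -0.252, 0.2],
    [0, -0.252, 0.25],
    [0, -0.252, 0.25],
  ],
  dr=[
    [0, 0, 0],
    [0, 0, 0],
    [0, 0, 0],
    [0, 0, 0],
  ],
)

```text
clock: 20.3
position: [0.5506, 0.2177, 0.1005]
orientation: [[0.997, -0.081, -0.001], [-0.081, -0.997, -0.001], [-0.001, 0.001, -1.0]]
wrist_force: [0.0, 0.5, -0.1]
gripper_width: 0.827
finger_force: 0.0
```

```bash
python3 - <<'E'
from h import *
go((*T[2],.069)); 
E
```

```text
d [-0.002  -0.0053  0.1577] pos [0.5506 0.2177 0.1005] clk 20.3 F [ 0.   0.5 -0.1] toolx -4.659686632190612
```

Emit:
drive_tool(
  claw=[-0.66, -0.66, -0.66, 1, 1, 1, 1, 1],
  slide=[
    [0, -0.004, 0.1],
    [0, -0.004, 0.153],
    [0, -0.004, 0.153],
    [0, -0.004, 0.153],
    [0, -0.004, 0.153],
    [0, -0.004, 0.153],
    [0, -0.004, 0.153],
    [0, -0.004, 0.153],
  ],
  dr=[
    [0, 0, 0],
    [0, 0, 0],
    [0, 0, 0],
    [0, 0, 0],
    [0, 0, 0],
    [0, 0, 0],
    [0, 0, 0],
    [0, 0, 0],
  ],
)

```text
clock: 21.3
position: [0.5507, 0.2196, 0.0704]
orientation: [[0.997, -0.08, 0.0], [-0.08, -0.997, 0.0], [0.0, -0.0, -1.0]]
wrist_force: [0.6, -1.4, 1.2]
gripper_width: 0.6
finger_force: 20.0
```

Emit:
drive_tool(
  claw=[1, 1, 1, 1],
  slide=[
    [0, 0, -0.15],
    [0, 0, -0.35],
    [0, 0, -0.4],
    [0, 0, -0.4],
  ],
  dr=[
    [0, 0, 0],
    [0, 0, 0],
    [0, 0, 0],
    [0, 0, 0],
  ],
)

```text
clock: 21.8
position: [0.5504, 0.2196, 0.1498]
orientation: [[0.997, -0.08, -0.0], [-0.08, -0.997, 0.0], [-0.0, -0.0, -1.0]]
wrist_force: [0.5, -0.3, -1.0]
gripper_width: 0.598
finger_force: 20.0
```

```bash
python3 - <<'E'
from h import *
go((.596,-.0355,.09)); print(ctrl.state()['gripper_width']*94)
E
```

```text
d [0.3292 1.2532 0.2989] pos [0.5504 0.2196 0.1498] clk 21.8 F [ 0.5 -0.3 -1. ] toolx -4.588996708254848
56.16951738085241
```

Emit:
drive_tool(
  claw=[1, 1, 1, 1, 1, 1],
  slide=[
    [0.08, 0.3, 0],
    [0.16, 0.6, 0],
    [0.24, 0.9, 0],
    [0.3, 1, 0],
    [0.329, 1, 0],
    [0.329, 1, 0],
  ],
  dr=[
    [0, 0, 0],
    [0, 0, 0],
    [0, 0, 0],
    [0, 0, 0],
    [0, 0, 0],
    [0, 0, 0],
  ],
)

```text
clock: 22.55
position: [0.6001, 0.0163, 0.1493]
orientation: [[0.997, -0.079, -0.001], [-0.079, -0.997, 0.0], [-0.001, -0.0, -1.0]]
wrist_force: [0.1, 0.7, -0.7]
gripper_width: 0.6
finger_force: 20.0
```

Emit:
drive_tool(
  claw=[1, 1, 1, 1, 1],
  slide=[
    [0, 0.253, 0],
    [0, 0.253, 0.2],
    [0, 0.253, 0.37],
    [0, 0.253, 0.37],
    [0, 0.253, 0.37],
  ],
  dr=[
    [0, 0, 0],
    [0, 0, 0],
    [0, 0, 0],
    [0, 0, 0],
    [0, 0, 0],
  ],
)

```text
clock: 23.18
position: [0.5967, -0.0346, 0.0777]
orientation: [[0.997, -0.079, 0.002], [-0.079, -0.997, -0.0], [0.002, -0.0, -1.0]]
wrist_force: [0.2, 0.6, -0.5]
gripper_width: 0.599
finger_force: 20.0
```

```bash
python3 - <<'E'
from h import *
go((.596,-.0355,.056)); print(ctrl.state()['gripper_width']*94)
E
```

```text
d [-0.0035  0.0047  0.1083] pos [ 0.5967 -0.0346  0.0777] clk 23.175 F [ 0.2  0.6 -0.5] toolx -4.523811233353789
56.27513161443512
```

Emit:
drive_tool(
  claw=[1, 1, 1, 1, 1],
  slide=[
    [-0.003, 0.003, 0.05],
    [-0.003, 0.003, 0.08],
    [-0.003, 0.003, 0.092],
    [-0.003, 0.003, 0.098],
    [-0.003, 0.003, 0.098],
  ],
  dr=[
    [0, 0, 0],
    [0, 0, 0],
    [0, 0, 0],
    [0, 0, 0],
    [0, 0, 0],
  ],
)

```text
clock: 23.8
position: [0.5955, -0.036, 0.0567]
orientation: [[0.997, -0.08, 0.0], [-0.08, -0.997, 0.0], [0.0, -0.0, -1.0]]
wrist_force: [0.2, -0.3, 0.1]
gripper_width: 0.602
finger_force: 20.0
```

Emit:
drive_tool(
  claw=[1, 1, 0.2, -0.2, -0.6, -0.6, -0.6, -0.6, -0.6, -0.6],
  slide=[
    [0, 0, 0.006],
    [0, 0, 0.006],
    [0, 0, 0.004],
    [0, 0, 0.004],
    [0, 0, 0.004],
    [0, 0, 0.004],
    [0, 0, -0.1],
    [0, 0, -0.3],
    [0, 0, -0.5],
    [0, 0, -0.5],
  ],
  dr=[
    [0, 0, 0],
    [0, 0, 0],
    [0, 0, 0],
    [0, 0, 0],
    [0, 0, 0],
    [0, 0, 0],
    [0, 0, 0],
    [0, 0, 0],
    [0, 0, 0],
    [0, 0, 0],
  ],
)

```text
clock: 25.05
position: [0.5967, -0.0361, 0.1597]
orientation: [[0.997, -0.08, 0.005], [-0.08, -0.997, -0.001], [0.005, 0.0, -1.0]]
wrist_force: [-0.2, -0.6, -0.7]
gripper_width: 0.8
finger_force: 0.0
```

```bash
cat >> h.py <<'E'
def stack(tag,z):
    im,c=snap('wrist',tag); h,s,v=cv2.split(cv2.cvtColor(im,cv2.COLOR_RGB2HSV))
    g=cv2.cvtColor(im,cv2.COLOR_RGB2GRAY); u=proj(c,(.596,-.0355,z)); print('expect',u)
    for n in('side','scene'):
        i,cc=snap(n,tag+n); print(n,'expect',np.round(proj(cc,(.596,-.0355,z)),1))
    return im,c
E
python3 - <<'E'
from h import *
stack('w8',.068); go((*T[3],.15))
w,c=load('w8'); a,ca=load('w8side'); b,cb=load('w8scene')
u=np.int32(proj(c,(.596,-.0355,.068)));ua=np.int32(proj(ca,(.596,-.0355,.05)));ub=np.int32(proj(cb,(.596,-.0355,.05)))
f=lambda i,u,h:cv2.resize(i[u[1]-h:u[1]+h,u[0]-h:u[0]+h,::-1],(266,266),interpolation=cv2.INTER_CUBIC)
cv2.imwrite('pics/st8.png',np.hstack([f(w,u,70),f(a,ua,40),f(b,ub,40)]))
E
```

```text
expect [322.53516791 243.32174049]
side expect [319.8 225.3]
scene expect [315.4 249.1]
d [-0.7862 -1.2485  0.0286] pos [ 0.595  -0.036   0.1554] clk 25.2 F [-0.2 -0.6 -0.1] toolx -4.590649960740461
```

View pics/st8.png

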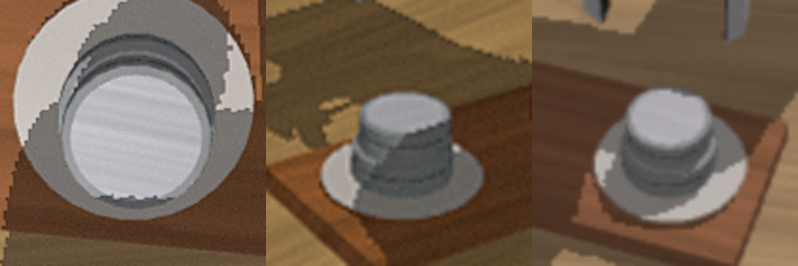

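Tin 2 lies flat and centred on tin 1; in the crop its centre is (135,133), where I expected it. Next, tin 3.

Emit:
drive_tool(
  claw=[-0.5, -0.5, -0.5, -0.5, -0.5, -0.5],
  slide=[
    [-0.16, -0.25, 0],
    [-0.32, -0.5, 0],
    [-0.48, -0.75, 0],
    [-0.63, -1, 0],
    [-0.63, -1, 0],
    [-0.63, -1, 0],
  ],
  dr=[
    [0, 0, 0],
    [0, 0, 0],
    [0, 0, 0],
    [0, 0, 0],
    [0, 0, 0],
    [0, 0, 0],
  ],
)

```text
clock: 25.95
position: [0.4857, 0.1731, 0.1558]
orientation: [[0.997, -0.08, -0.001], [-0.08, -0.997, -0.001], [-0.001, 0.001, -1.0]]
wrist_force: [0.3, -0.3, -0.1]
gripper_width: 0.752
finger_force: 0.0
```

Emit:
drive_tool(
  claw=[-0.5, -0.5, -0.5, -0.5, -0.5],
  slide=[
    [-0.1, -0.2, 0],
    [-0.157, -0.2485, 0.1],
    [-0.157, -0.2485, 0.25],
    [-0.157, -0.2485, 0.27],
    [-0.157, -0.2485, 0.27],
  ],
  dr=[
    [0, 0, 0],
    [0, 0, 0],
    [0, 0, 0],
    [0, 0, 0],
    [0, 0, 0],
  ],
)

```text
clock: 26.58
position: [0.4592, 0.2248, 0.103]
orientation: [[0.997, -0.081, -0.0], [-0.081, -0.997, -0.0], [-0.0, 0.0, -1.0]]
wrist_force: [0.1, 0.5, 0.8]
gripper_width: 0.751
finger_force: 0.0
```

```bash
python3 - <<'E'
from h import *
go((*T[3],.069)); 
E
```

```text
d [-0.0051 -0.0033  0.1698] pos [0.4592 0.2248 0.103 ] clk 26.575 F [0.1 0.5 0.8] toolx -4.6731998804466715
```

Emit:
drive_tool(
  claw=[-0.5, -0.5, -0.5, 1, 1, 1, 1, 1],
  slide=[
    [-0.003, -0.003, 0.1],
    [-0.003, -0.003, 0.167],
    [-0.003, -0.003, 0.167],
    [-0.003, -0.003, 0.167],
    [-0.003, -0.003, 0.167],
    [-0.003, -0.003, 0.167],
    [-0.003, -0.003, 0.167],
    [-0.003, -0.003, 0.167],
  ],
  dr=[
    [0, 0, 0],
    [0, 0, 0],
    [0, 0, 0],
    [0, 0, 0],
    [0, 0, 0],
    [0, 0, 0],
    [0, 0, 0],
    [0, 0, 0],
  ],
)

```text
clock: 27.58
position: [0.4582, 0.2262, 0.0694]
orientation: [[0.997, -0.08, 0.001], [-0.08, -0.997, 0.0], [0.001, -0.0, -1.0]]
wrist_force: [1.1, 0.0, 2.6]
gripper_width: 0.527
finger_force: 20.0
```

Emit:
drive_tool(
  claw=[1, 1, 1, 1],
  slide=[
    [0, 0, -0.15],
    [0, 0, -0.35],
    [0, 0, -0.45],
    [0, 0, -0.45],
  ],
  dr=[
    [0, 0, 0],
    [0, 0, 0],
    [0, 0, 0],
    [0, 0, 0],
  ],
)

```text
clock: 28.08
position: [0.4584, 0.2264, 0.1601]
orientation: [[0.997, -0.08, 0.002], [-0.08, -0.997, 0.001], [0.002, -0.001, -1.0]]
wrist_force: [0.4, 0.0, -1.0]
gripper_width: 0.525
finger_force: 20.0
```

```bash
python3 - <<'E'
from h import *
go((.596,-.0355,.1)); print(ctrl.state()['gripper_width']*94)
E
```

```text
d [0.7901 1.2504 0.3008] pos [0.4584 0.2264 0.1601] clk 28.075 F [ 0.4  0.  -1. ] toolx -4.587555518562096
49.35035799858198
```

Emit:
drive_tool(
  claw=[1, 1, 1, 1, 1, 1],
  slide=[
    [0.16, 0.25, 0],
    [0.32, 0.5, 0],
    [0.48, 0.75, 0],
    [0.63, 1, 0],
    [0.63, 1, 0],
    [0.63, 1, 0],
  ],
  dr=[
    [0, 0, 0],
    [0, 0, 0],
    [0, 0, 0],
    [0, 0, 0],
    [0, 0, 0],
    [0, 0, 0],
  ],
)

```text
clock: 28.82
position: [0.5669, 0.017, 0.1579]
orientation: [[0.997, -0.08, -0.002], [-0.08, -0.997, 0.0], [-0.002, -0.0, -1.0]]
wrist_force: [0.3, 0.5, -1.1]
gripper_width: 0.528
finger_force: 20.0
```

Emit:
drive_tool(
  claw=[1, 1, 1, 1, 1, 1],
  slide=[
    [0.1, 0.2, 0],
    [0.16, 0.25, 0.05],
    [0.16, 0.25, 0.2],
    [0.16, 0.25, 0.31],
    [0.16, 0.25, 0.31],
    [0.16, 0.25, 0.31],
  ],
  dr=[
    [0, 0, 0],
    [0, 0, 0],
    [0, 0, 0],
    [0, 0, 0],
    [0, 0, 0],
    [0, 0, 0],
  ],
)

```text
clock: 29.58
position: [0.5958, -0.035, 0.098]
orientation: [[0.997, -0.079, 0.001], [-0.079, -0.997, -0.0], [0.001, -0.0, -1.0]]
wrist_force: [-0.2, 0.3, -0.5]
gripper_width: 0.524
finger_force: 20.0
```

```bash
python3 - <<'E'
from h import *
go((.596,-.0355,.078)); print(ctrl.state()['gripper_width']*94)
E
```

```text
d [0.0013 0.0026 0.0999] pos [ 0.5958 -0.035   0.098 ] clk 29.575 F [-0.2  0.3 -0.5] toolx -4.544066713180573
49.2342693366125
```

Emit:
drive_tool(
  claw=[1, 1, 1, 1, 1],
  slide=[
    [0, 0.002, 0.05],
    [0, 0.002, 0.08],
    [0, 0.002, 0.095],
    [0, 0.002, 0.102],
    [0, 0.002, 0.102],
  ],
  dr=[
    [0, 0, 0],
    [0, 0, 0],
    [0, 0, 0],
    [0, 0, 0],
    [0, 0, 0],
  ],
)

```text
clock: 30.2
position: [0.5956, -0.0362, 0.077]
orientation: [[0.997, -0.08, 0.0], [-0.08, -0.997, -0.0], [0.0, -0.0, -1.0]]
wrist_force: [0.3, 0.4, -0.1]
gripper_width: 0.527
finger_force: 20.0
```

Emit:
drive_tool(
  claw=[1, 1],
  slide=[
    [0, 0, 0.007],
    [0, 0, 0.007],
  ],
  dr=[
    [0, 0, 0],
    [0, 0, 0],
  ],
)

```text
clock: 30.45
position: [0.5958, -0.0362, 0.0768]
orientation: [[0.997, -0.08, 0.001], [-0.08, -0.997, -0.0], [0.001, 0.0, -1.0]]
wrist_force: [-4.2, 0.0, 11.6]
gripper_width: 0.523
finger_force: 20.0
```

Contact. Release and rise.

Emit:
drive_tool(
  claw=[1, 0.2, -0.2, -0.4, -0.4, -0.4, -0.4, -0.4, -0.4],
  slide=[
    [0, 0, -0.006],
    [0, 0, -0.006],
    [0, 0, -0.006],
    [0, 0, -0.006],
    [0, 0, -0.006],
    [0, 0, -0.1],
    [0, 0, -0.3],
    [0, 0, -0.4],
    [0, 0, -0.4],
  ],
  dr=[
    [0, 0, 0],
    [0, 0, 0],
    [0, 0, 0],
    [0, 0, 0],
    [0, 0, 0],
    [0, 0, 0],
    [0, 0, 0],
    [0, 0, 0],
    [0, 0, 0],
  ],
)

```text
clock: 31.58
position: [0.5963, -0.0362, 0.1579]
orientation: [[0.997, -0.08, 0.004], [-0.08, -0.997, -0.0], [0.004, 0.0, -1.0]]
wrist_force: [1.0, 0.4, -0.4]
gripper_width: 0.701
finger_force: 0.0
```

```bash
python3 - <<'E'
from h import *
stack('w9',.09); go((*T[4],.155))
w,c=load('w9'); a,ca=load('w9side'); b,cb=load('w9scene')
u=np.int32(proj(c,(.596,-.0355,.09)));ua=np.int32(proj(ca,(.596,-.0355,.06)));ub=np.int32(proj(cb,(.596,-.0355,.06)))
f=lambda i,u,h:cv2.resize(i[u[1]-h:u[1]+h,u[0]-h:u[0]+h,::-1],(266,266),interpolation=cv2.INTER_CUBIC)
cv2.imwrite('pics/st9.png',np.hstack([f(w,u,70),f(a,ua,40),f(b,ub,40)]))
E
```

```text
expect [322.35681263 252.70187016]
side expect [319.9 215.9]
scene expect [315.3 242.3]
d [-3.283e-01 -1.711e+00 -1.000e-03] pos [ 0.5951 -0.0361  0.1547] clk 31.725 F [ 0.3  0.3 -0.7] toolx -4.589115357730232
```

View pics/st9.png

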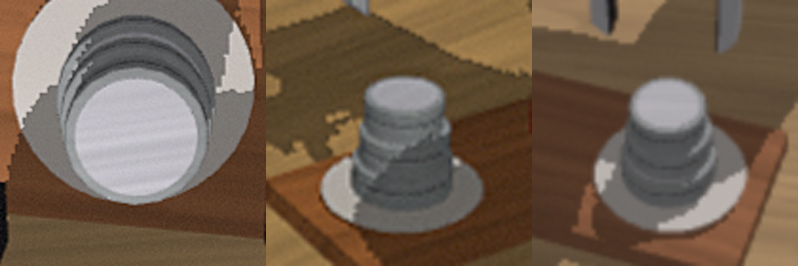

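Tin 3 is flat and centred. Next, tin 4.

Emit:
drive_tool(
  claw=[-0.35, -0.35, -0.35, -0.35, -0.35],
  slide=[
    [-0.07, -0.28, 0],
    [-0.14, -0.56, 0],
    [-0.2, -0.84, 0],
    [-0.25, -1, 0],
    [-0.25, -1, 0],
  ],
  dr=[
    [0, 0, 0],
    [0, 0, 0],
    [0, 0, 0],
    [0, 0, 0],
    [0, 0, 0],
  ],
)

```text
clock: 32.35
position: [0.5607, 0.169, 0.1544]
orientation: [[0.997, -0.077, -0.002], [-0.077, -0.997, -0.0], [-0.002, 0.0, -1.0]]
wrist_force: [-0.3, 0.4, 0.5]
gripper_width: 0.676
finger_force: 0.0
```

Emit:
drive_tool(
  claw=[-0.35, -0.35, -0.35, -0.35, -0.35, -0.35, -0.35],
  slide=[
    [-0.03, -0.25, 0],
    [-0.06, -0.5, 0],
    [-0.078, -0.71, 0],
    [-0.078, -0.71, 0.1],
    [-0.078, -0.71, 0.26],
    [-0.078, -0.71, 0.26],
    [-0.078, -0.71, 0.26],
  ],
  dr=[
    [0, 0, 0],
    [0, 0, 0],
    [0, 0, 0],
    [0, 0, 0],
    [0, 0, 0],
    [0, 0, 0],
    [0, 0, 0],
  ],
)

```text
clock: 33.22
position: [0.5582, 0.3095, 0.1045]
orientation: [[0.997, -0.081, 0.001], [-0.081, -0.997, 0.0], [0.001, -0.0, -1.0]]
wrist_force: [0.6, -1.5, 0.4]
gripper_width: 0.674
finger_force: 0.0
```

```bash
python3 - <<'E'
from h import *
go((*T[4],.069)); 
E
```

```text
d [-0.0062 -0.0034  0.1773] pos [0.5582 0.3095 0.1045] clk 33.225 F [ 0.6 -1.5  0.4] toolx -4.6385071688015
```

Emit:
drive_tool(
  claw=[-0.35, -0.35, -0.35, 1, 1, 1, 1, 1],
  slide=[
    [-0.004, -0.003, 0.1],
    [-0.004, -0.003, 0.173],
    [-0.004, -0.003, 0.173],
    [-0.004, -0.003, 0.173],
    [-0.004, -0.003, 0.173],
    [-0.004, -0.003, 0.173],
    [-0.004, -0.003, 0.173],
    [-0.004, -0.003, 0.173],
  ],
  dr=[
    [0, 0, 0],
    [0, 0, 0],
    [0, 0, 0],
    [0, 0, 0],
    [0, 0, 0],
    [0, 0, 0],
    [0, 0, 0],
    [0, 0, 0],
  ],
)

```text
clock: 34.22
position: [0.5567, 0.3107, 0.0689]
orientation: [[0.997, -0.08, 0.0], [-0.08, -0.997, 0.0], [0.0, -0.0, -1.0]]
wrist_force: [0.1, -0.7, -0.0]
gripper_width: 0.451
finger_force: 20.0
```

Emit:
drive_tool(
  claw=[1, 1, 1, 1],
  slide=[
    [0, 0, -0.15],
    [0, 0, -0.35],
    [0, 0, -0.45],
    [0, 0, -0.45],
  ],
  dr=[
    [0, 0, 0],
    [0, 0, 0],
    [0, 0, 0],
    [0, 0, 0],
  ],
)

```text
clock: 34.72
position: [0.5572, 0.3109, 0.1602]
orientation: [[0.997, -0.08, 0.002], [-0.08, -0.997, 0.001], [0.002, -0.001, -1.0]]
wrist_force: [-0.6, 0.2, -0.7]
gripper_width: 0.451
finger_force: 20.0
```

```bash
python3 - <<'E'
from h import *
go((.596,-.0355,.12)); print(ctrl.state()['gripper_width']*94)
E
```

```text
d [0.3316 1.7114 0.1996] pos [0.5572 0.3109 0.1602] clk 34.725 F [-0.6  0.2 -0.7] toolx -4.5919342651891455
42.38566137993855
```

Emit:
drive_tool(
  claw=[1, 1, 1, 1, 1, 1],
  slide=[
    [0.05, 0.28, 0],
    [0.1, 0.56, 0],
    [0.15, 0.84, 0],
    [0.2, 1, 0],
    [0.2, 1, 0],
    [0.2, 1, 0],
  ],
  dr=[
    [0, 0, 0],
    [0, 0, 0],
    [0, 0, 0],
    [0, 0, 0],
    [0, 0, 0],
    [0, 0, 0],
  ],
)

```text
clock: 35.48
position: [0.5802, 0.1087, 0.1579]
orientation: [[0.997, -0.08, -0.001], [-0.08, -0.997, 0.0], [-0.001, 0.0, -1.0]]
wrist_force: [-0.6, 0.8, -0.7]
gripper_width: 0.452
finger_force: 20.0
```

Emit:
drive_tool(
  claw=[1, 1, 1, 1, 1, 1, 1],
  slide=[
    [0.05, 0.25, 0],
    [0.1, 0.5, 0],
    [0.131, 0.711, 0],
    [0.131, 0.711, 0],
    [0.131, 0.711, 0.1],
    [0.131, 0.711, 0.2],
    [0.131, 0.711, 0.2],
  ],
  dr=[
    [0, 0, 0],
    [0, 0, 0],
    [0, 0, 0],
    [0, 0, 0],
    [0, 0, 0],
    [0, 0, 0],
    [0, 0, 0],
  ],
)

```text
clock: 36.35
position: [0.5945, -0.0339, 0.1173]
orientation: [[0.997, -0.078, -0.003], [-0.078, -0.997, 0.001], [-0.003, -0.0, -1.0]]
wrist_force: [-0.1, -0.3, -0.8]
gripper_width: 0.45
finger_force: 20.0
```

```bash
python3 - <<'E'
from h import *
go((.596,-.0355,.0985)); print(ctrl.state()['gripper_width']*94)
E
```

```text
d [0.0082 0.0074 0.0941] pos [ 0.5945 -0.0339  0.1173] clk 36.35 F [-0.1 -0.3 -0.8] toolx -4.486111880491106
42.3456673139974
```

Emit:
drive_tool(
  claw=[1, 1, 1, 1, 1],
  slide=[
    [0.003, 0.003, 0.04],
    [0.003, 0.003, 0.07],
    [0.003, 0.003, 0.085],
    [0.003, 0.003, 0.09],
    [0.003, 0.003, 0.09],
  ],
  dr=[
    [0, 0, 0],
    [0, 0, 0],
    [0, 0, 0],
    [0, 0, 0],
    [0, 0, 0],
  ],
)

```text
clock: 36.98
position: [0.5959, -0.0364, 0.101]
orientation: [[0.997, -0.08, 0.0], [-0.08, -0.997, -0.0], [0.0, 0.0, -1.0]]
wrist_force: [-0.2, -0.3, 0.1]
gripper_width: 0.45
finger_force: 20.0
```

Emit:
drive_tool(
  claw=[1, 1, 1],
  slide=[
    [0, 0, 0.006],
    [0, 0, 0.011],
    [0, 0, 0.011],
  ],
  dr=[
    [0, 0, 0],
    [0, 0, 0],
    [0, 0, 0],
  ],
)

```text
clock: 37.35
position: [0.5958, -0.0364, 0.0986]
orientation: [[0.997, -0.08, -0.0], [-0.08, -0.997, 0.0], [-0.0, -0.0, -1.0]]
wrist_force: [-0.5, -0.3, -0.8]
gripper_width: 0.451
finger_force: 20.0
```

Emit:
drive_tool(
  claw=[1, 1],
  slide=[
    [0, 0, 0.005],
    [0, 0, 0.005],
  ],
  dr=[
    [0, 0, 0],
    [0, 0, 0],
  ],
)

```text
clock: 37.6
position: [0.596, -0.0364, 0.0978]
orientation: [[0.997, -0.08, 0.0], [-0.08, -0.997, -0.0], [0.0, 0.0, -1.0]]
wrist_force: [0.0, -0.6, 1.1]
gripper_width: 0.451
finger_force: 20.0
```

Contact. Release and retreat.

Emit:
drive_tool(
  claw=[1, 0.2, -0.2, -0.4, -0.4, -0.4, -0.4, -0.4, -0.4, -0.4],
  slide=[
    [0, 0, 0],
    [0, 0, 0],
    [0, 0, 0],
    [0, 0, 0],
    [0, 0, 0],
    [0, 0, -0.1],
    [0, 0, -0.3],
    [-0.1, 0, -0.45],
    [-0.4, 0, -0.45],
    [-0.4, 0, -0.45],
  ],
  dr=[
    [0, 0, 0],
    [0, 0, 0],
    [0, 0, 0],
    [0, 0, 0],
    [0, 0, 0],
    [0, 0, 0],
    [0, 0, 0],
    [0, 0, 0],
    [0, 0, 0],
    [0, 0, 0],
  ],
)

```text
clock: 38.85
position: [0.5129, -0.0295, 0.1874]
orientation: [[0.997, -0.08, -0.002], [-0.08, -0.997, 0.0], [-0.002, -0.0, -1.0]]
wrist_force: [0.7, 0.4, 0.5]
gripper_width: 0.703
finger_force: 0.0
```

```bash
python3 - <<'E'
from h import *
w,c=snap('wrist','wa'); a,ca=snap('side','wa1'); b,cb=snap('scene','wa2')
for p in [(.596,-.0355,.112),(.596,-.0355,.024),(.57,-.179,.06)]: print(np.round([proj(k,p) for k in(c,ca,cb)],1).tolist())
ub=np.int32(proj(cb,(.585,-.1,.05)));ua=np.int32(proj(ca,(.585,-.1,.05)))
f=lambda i,u,h:cv2.resize(i[u[1]-h:u[1]+h,u[0]-h:u[0]+h,::-1],(270,270),interpolation=cv2.INTER_CUBIC)
cv2.imwrite('pics/fin.png',np.hstack([cv2.resize(w[:360,:,::-1],(260,270)) if 0 else cv2.resize(w[:,:,::-1],(260,270)),f(a,ua,60),f(b,ub,60)]))
go((0,0,0))
E
```

```text
[[322.1, 117.3], [320.0, 206.3], [315.2, 235.2]]
[[322.4, 119.5], [319.7, 243.5], [315.6, 262.2]]
[[517.6, 138.8], [374.3, 211.6], [254.3, 236.7]]
d [-2.5895  0.0571  0.9374] pos [ 0.5169 -0.0301  0.1881] clk 39.0 F [ 0.5 -0.4  1.2] toolx -4.594891093853142
```

View pics/fin.png

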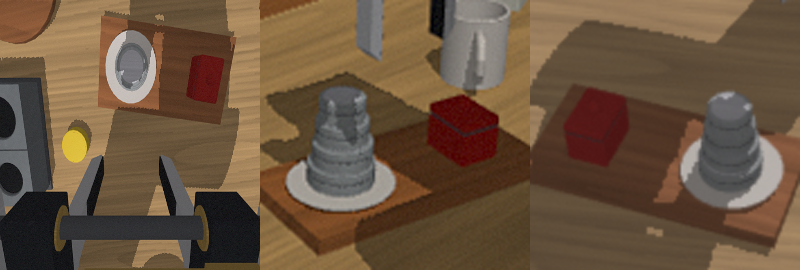

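The four tins stand flat and concentric on the plate, the pot sits squarely in its pocket, and the robot is clear of everything.

```bash
python3 -c "
from plant import ctrl
print(ctrl.close_job())"
```

```text
the job is handed in; nothing more can be done
None
```

I handed the job in at about 39 s: all four tins are stacked flat and centred on the plate, widest at the bottom, and the red pot sits squarely in its pocket; the hand-in returned no verdict.

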